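# Hook the toothbrush caddy out from under the rack and put the brush away

### The arm

A 7-joint arm with a two-finger parallel gripper is mounted at the origin on the work surface. World frame = base frame: x ahead of the robot, y to its left, z up, the work surface at z = 0. Lengths are in m, angles in rad, forces in N, time in s.
With the tool pointing down it reaches from about 0.425 to 0.875 m from the base axis. Payload 8.4 kg.
Tool frame: the origin (TCP) lies midway between the tips of the shut fingers; the grasp point (between the pads) lies 19 mm behind it; z points along the fingers, y is the line along which they close (so a half turn about z gives the same grasp; the last joint's range is limited). The gripper opens to 85 mm and grips with 20 to 120 N. Pads are 22 mm wide; open, the fingers measure 114 mm over their backs; the gripper's body (76 mm by 85 mm) begins 54 mm behind the grasp point. The pads swing forward as they close: fully open they stand 13 mm farther back than shut.
Start: joints at [1.003, 0.333, 0.04, 1.465, -0.013, 1.343, -0.059], TCP at [0.294, -0.58, 0.202] pointing down, gripper open.
Joint ranges: [-2.58, 2.58], [-0.38, 2.09], [-1.3, 1.39], [0.25, 2.4], [-1.5, 4.64], [0.08, 2.09], [-2.65, 2.65]. Speed limits (rad/s): [2.22, 2.22, 2.79, 2.79, 3.14, 3.14, 3.14].

### API

Orientations are given as a rotation vector (axis times angle).
In Python, from bench import * gives the robot as it stands.
- The arm moves only by the shell command python3 -m creep 'ROWS' [FORCE]. ROWS is JSON, a list that holds one entry, the list of rows, each a list of 7 numbers: the turn, a rotation vector about the tool's x, y, z in degrees, then the shift along the tool's x, y, z in m, then the finger opening in m, from 0 to 0.0854. In form: [[[rx, ry, rz, dx, dy, dz, hand], ...]]. A call has 1 to 12 rows; each row is the pose to reach, as a shift and turn from the pose commanded when the call began, along the tool's axes at that moment; what a row does not reach only later rows make up. A row lasts 1/12 s, in which the tool goes at most 41.7 mm and 7.16 degrees, less where a joint would pass 70% of its speed; a pose out of reach is approached as far as the arm can. A call with a gripper value outside its range is refused whole. The fingers move at their own pace and stop on an object; FORCE is the grip in N (left out, the last holds). Time passes only in rows, so rows that repeat a pose let the fingers close. It gives the time, the measured TCP pose, the force, the opening and the grip force at its end, in the units of the state.
- observe(): the state, without advancing time (a new reading comes with each control period).
- grab_frame(name): name is "scene" or "side" or "wrist"; returns the picture (400x640x3 uint8, red, green, blue); there is no depth.
- get_calibration(name): a dict with "K" (3x3 intrinsics, pixels), "eye" and "orientation" of the camera in the world; the wrist camera has in their place "mount" (4x4, takes a point from camera to tool coordinates, whose origin is the TCP and whose axes are the flange's). Camera axes: x right, y down, z forward; pixel columns grow to the right and rows downward; lengths in m; the calibration is good to about 2 mm. A picture is of the moment at which its call begins: read the wrist's pose just before it. get_calibration takes no time and is no camera call.
- hand_in(): hands the job in; it is judged then, once.
Trained networks look in the newest picture that a camera, given by its name, has taken for a name from the list of things; names that differ only in an ending like _2 or _b are one class to them, and where a whole thing is asked for, a point or a joint stands for the part that bears it (a point fixed in the world has none). Each returns a list of dicts, best first, with "p" (0 to 1); they miss things now and then, are a little off and sometimes report something else, mostly with a low value. They report only what shows in the picture. A call takes as long as a camera call.
- find_in(camera, name): "box" ([centre column, centre row, width, height] as shares, 0 to 1, of the picture: columns of its width, rows of its height, round what is visible of it).
- pinpoint(camera, name): "centre" ([column, row] as shares, 0 to 1, of the picture: columns of its width, rows of its height: a listed point, or the origin of a listed thing).
The state is a dict: "t": time; "q": joint angles; "joint_velocities": joint speeds; "joint_torque": joint torques, N m; "ee_pos": TCP position; "tool_rot": TCP orientation; "ft_force": force on the tool from outside, world axes, zero at the start; "wrist_torque": the same for the moment, N m; "opening": opening from 0.0 (shut) to 1.0 (fully open); "grasp_force": force on a finger pad.
Only numpy, scipy, OpenCV 4.12 (cv2) and the standard library are available. Lean on these libraries where they do the work, as an engineer would, in place of code of your own. Each camera call takes 0.05 s, during which the arm holds its last target. There are 200 camera calls.

### The job

The white toothbrush caddy has been pushed back under the wire rack: take the hook tool from the glass jar, catch the near rim of the caddy's tray from inside with its prong and drag the caddy out until it stands wholly clear in front of the rack, keeping your fingers off the caddy until then. Stand the hook back in the jar, and put the toothbrush from the steel tumbler away in the caddy's tube, foot first and pushed right down. Do not knock over or push aside the other things on the ledge; jar, tumbler and caddy must stay upright, the first two in their places.

Things in the scene. Friction and masses are not known exactly. Their poses are not given: they have to be found in the camera images.
- rack: Fixed chrome wire rack (counter shelf) at the far side, 200 mm deep (x), 460 mm wide (y), 204 mm high. Origin on the ledge under its middle; x points away from the robot, z up. Its level top of wires, underside 194 mm above the ledge, carries nothing; four legs at the corners (x +-100, y +-230 mm); front and back are open. Far left a 140 mm high side ledge begins at world y 0.45 m.
- rack_front (a point): Middle of the rack's front top bar (8 mm thick), 200 mm above the ledge.
- caddy: White toothbrush caddy, loose, 0.2 to 0.4 kg, 100 mm (x) by 104 mm (y), walls 4 mm thick, 45 mm high, floor 4 mm thick. Origin: centre of its underside; x points from tray to tube (away from the robot), z up. In front (x -46 to +2 mm) an open tray, behind (x 6 to 46) a compartment with a round tube standing at x 26, y 0. Slides on the ledge with about 1 to 4 N.
- tray_rim (a point): Middle of the top edge of the caddy's near tray wall (caddy x -48, z 45 mm).
- tube_mouth (a point): Centre of the mouth of the caddy's tube, 82 mm above the caddy's underside. Tube 28 mm outside, 20 mm inside, flaring to about 28 mm inside over the top 12 mm.
- tube_floor (a point): Centre of the tube's floor, 8 mm above the caddy's underside (74 mm below the mouth).
- jar: Open glass jar, loose, 76 mm across, 95 mm high, wall 4 mm, floor 6 mm thick, in which the hook leans. Origin at the centre of its underside.
- jar_floor (a point): Centre of the jar's inner floor, 6 mm above its underside.
- tumbler: Open steel tumbler, loose, 70 mm across at the foot, 74 mm at the rim, 95 mm high, wall 2.5 mm, floor 4 mm, in which the toothbrush leans. Origin at the centre of its underside.
- hook_grip (a point): Middle of the wooden handle of the hook tool (loose, about 60 g, leaning in the jar at about 32 degrees, handle up and towards the robot). z points along the tool to the handle's end, x is the way the prong points (level at the start). Handle 16 mm square, faces square to x and y, from 35 mm below to 50 mm above this point.
- hook_heel (a point): Heel of the hook, 150 mm below hook_grip along its z. A straight 6 mm steel shank runs from the handle to here and turns square into the prong, 25 mm long along x, 6 mm thick.
- hook_tip (a point): Centre of the round end of the prong, 25 mm from the heel along x.
- brush_grip (a point): Middle of the flat-sided part of the toothbrush (loose, 26 g, 192 mm long, leaning in the tumbler at about 32 degrees, head up and towards the robot), 47 mm below its top. z points along the brush to the head, x is the bristle side. 13 mm along y (pinch here), 16 mm along x, over 44 mm. Above it the head: 10 mm along y, 4 mm to -x, 13 mm to +x.
- brush_foot (a point): Lower end of the toothbrush, on its axis, 145 mm below brush_grip: a round handle 12 mm thick with a rounded foot.
- comb: Yellow comb lying flat, loose, 150 mm (x) by 32 mm, 5 mm thick. Origin at the centre of its underside.
- nail_brush: Wooden nail brush, loose, 90 mm (x) by 38 mm, 34 mm high. Origin at the centre of its underside.
- dispenser: Blue ceramic soap dispenser, loose, 66 mm across, 154 mm high with its pump; the spout reaches 40 mm to its -x. Origin at the centre of its underside.
- flask: Amber glass flask with black cap, loose, 34 mm (x) by 56 mm (y), 116 mm high, under the rack. Origin at the centre of its underside.
- cream_pot: Round green glass cream pot with metal lid, loose, 66 mm across, 54 mm high, under the rack. Origin at the centre of its underside.
- soap_dish: Wooden soap dish with a bar of soap, loose, 85 mm (x) by 120 mm (y), 38 mm high. Origin at the centre of its underside.

How it is judged:
By the outcome, as a careful person would: the job done as asked, in the order asked, and still so for the second after the job is handed in, with the robot touching nothing.
It also fails if it takes over 72 s, if anything falls off the work surface, if the arm or the gripper's body presses on something with over 40 N, if the wrist force passes 120 N, or if a joint passes its speed limit or range.

## Working session

There is one attempt and no reset: what is moved stays moved. The work goes in short steps, Python scripts to look and compute and a shell command to move; the robot and the scene stay as the last step left them, time stands still between calls to the robot, and variables do not carry over. Pictures are saved under pics/ and viewed, at most 10 in all, crops included, and the job is handed in when it is done.

```bash
ls; mkdir -p pics; cat > h.py <<'E'
from bench import *
import numpy as np, cv2
from scipy.spatial.transform import Rotation as R
def cam(n):
    c=get_calibration(n); K=np.array(c["K"])
    if "eye" in c:
        o=np.array(c["orientation"]); Rm=o if o.shape==(3,3) else R.from_rotvec(o).as_matrix()
        return K,Rm,np.array(c["eye"])
    s=observe(); T=np.array(c["mount"]); Rt=R.from_rotvec(s["tool_rot"]).as_matrix()
    return K,Rt@T[:3,:3],Rt@T[:3,3]+np.array(s["ee_pos"])
def ray(C,uv):
    K,Rm,e=C; d=Rm@np.linalg.solve(K,[uv[0]*640,uv[1]*400,1]); return e,d/np.linalg.norm(d)
def tri(rs):
    A=sum(np.eye(3)-np.outer(d,d) for e,d in rs); b=sum((np.eye(3)-np.outer(d,d))@e for e,d in rs)
    p=np.linalg.solve(A,b); return p, max(np.linalg.norm(np.cross(p-e,d)) for e,d in rs)
def onz(r,z): e,d=r; return e+d*(z-e[2])/d[2]
def proj(C,p):
    K,Rm,e=C; q=K@(Rm.T@(np.array(p)-e)); return q[:2]/q[2]
E
python3 - <<'E'
from h import *
for n in ["scene","side"]:
    print(n,get_calibration(n)); cv2.imwrite(f"pics/{n}0.png",grab_frame(n)[:,:,::-1])
print(get_calibration("wrist")); print(observe())
CS={n:cam(n) for n in ["scene","side"]}
for t in ["rack_front","caddy","tray_rim","tube_mouth","jar","jar_floor","tumbler","hook_grip","hook_heel","hook_tip","brush_grip","brush_foot","comb","nail_brush","dispenser","flask","cream_pot","soap_dish"]:
    rs=[];ps=[]
    for n in CS:
        f=pinpoint(n,t)
        ps.append([(round(g["p"],2),np.round(np.array(g["centre"])*[640,400]).tolist()) for g in f[:2]])
        rs.append(ray(CS[n],f[0]["centre"]) if f else None)
    o=""
    if all(rs): p,e=tri(rs); o=f"{np.round(p,4)} err {e:.4f}"
    print(t,o,[np.round(onz(r,0),3).tolist() if r else None for r in rs],ps)
E
```

```text
pics
scene {'K': array([[490.6198613 ,   0.        , 311.64555745],
       [  0.        , 490.6198613 , 205.5849078 ],
       [  0.        ,   0.        ,   1.        ]]), 'eye': array([ 1.4734025 , -0.5977069 ,  0.88463264]), 'orientation': array([-1.98187015, -1.10672722,  0.57623236])}
side {'K': array([[386.32673354,   0.        , 318.01143646],
       [  0.        , 386.32673354, 201.09559804],
       [  0.        ,   0.        ,   1.        ]]), 'eye': array([0.36641107, 0.73192361, 0.83159862]), 'orientation': array([-0.38433225,  2.74213969, -1.27524624])}
{'K': array([[347.67532755,   0.        , 323.5302249 ],
       [  0.        , 347.67532755, 196.80697176],
       [  0.        ,   0.        ,   1.        ]]), 'mount': array([[ 1.02076865e-03, -9.65645652e-01, -2.59860411e-01,
         6.61891647e-02],
       [ 9.99999434e-01,  1.06385039e-03, -2.51459009e-05,
         3.63242168e-04],
       [ 3.00734628e-04, -2.59860238e-01,  9.65646191e-01,
        -1.72876147e-01],
       [ 0.00000000e+00,  0.00000000e+00,  0.00000000e+00,
         1.00000000e+00]])}
{'t': 0.1, 'q': a
[... 2447 characters left out ...]
.002, 0.0]] [[(0.56, [285.0, 240.0])], [(0.35, [255.0, 238.0])]]
dispenser [0.5389 0.1462 0.0006] err 0.0039 [[0.542, 0.148, 0.0], [0.536, 0.143, 0.0]] [[(0.7, [367.0, 208.0])], [(0.86, [308.0, 292.0]), (0.35, [341.0, 327.0])]]
flask [ 0.7227 -0.1348 -0.0064] err 0.0052 [[0.733, -0.136, 0.0], [0.717, -0.133, 0.0]] [[(0.92, [321.0, 283.0])], [(0.85, [279.0, 211.0])]]
cream_pot [0.722  0.1585 0.0011] err 0.0014 [[0.72, 0.159, 0.0], [0.723, 0.159, -0.0]] [[(0.96, [409.0, 239.0])], [(0.6, [239.0, 281.0])]]
soap_dish [ 0.6401 -0.3873 -0.0074] err 0.0004 [[0.647, -0.389, 0.0], [0.638, -0.377, 0.0]] [[(0.98, [213.0, 301.0]), (0.74, [374.0, 236.0])], [(0.87, [322.0, 173.0]), (0.32, [350.0, 191.0])]]
```

View pics/scene0.png

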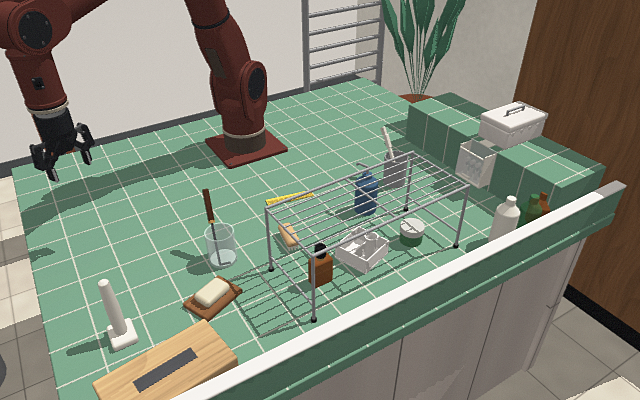

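View pics/side0.png

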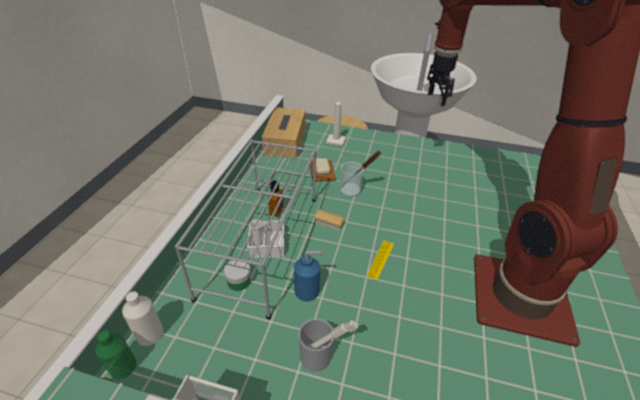

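The scene picture shows the hook's handle at about (208,205) and the jar at (221,243). In the side picture the handle is at (370,160), the tumbler at (315,345), the dispenser at (307,278) and the caddy at (267,240) under the rack. Next I'll enlarge the hook in both views.

```bash
python3 - <<'E'
from h import *
a=cv2.imread("pics/scene0.png")[180:280,180:260]; b=cv2.imread("pics/side0.png")[140:210,330:400]
a=cv2.resize(a,(400,500),interpolation=cv2.INTER_CUBIC); b=cv2.resize(b,(400,400),interpolation=cv2.INTER_CUBIC)
c=np.zeros((500,800,3),np.uint8); c[:,:400]=a; c[:400,400:]=b
cv2.imwrite("pics/crop1.png",c)
E
```

```text
(no output)
```

View pics/crop1.png

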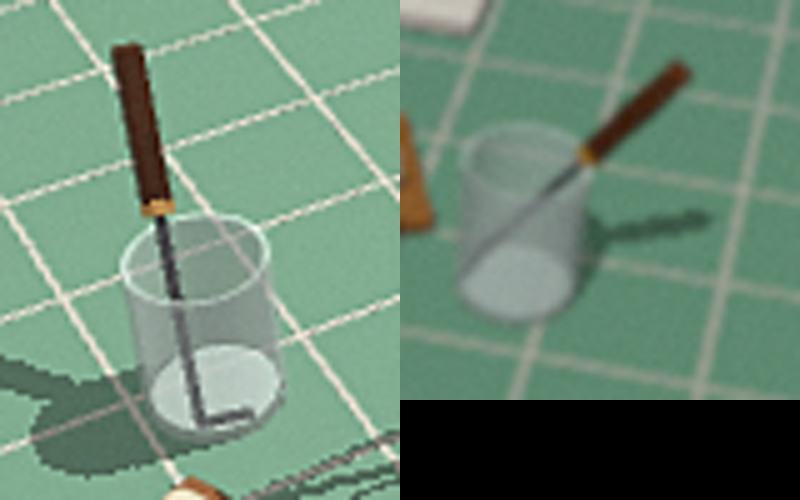

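The left crop (scene, 5x) has the handle's top at (205.6,189.4), the collar's end at (211.6,222.4), the heel at (220,264.4) and the tip at (230.4,262.4). In the right crop (side) the top is at (379.4,152.3) and the collar's end at (362.7,167.3). The prong points right in the scene picture, roughly +y.

```bash
cat >> h.py <<'E'
def rel(pos,Rm,s=None):
    "turn (deg) and shift in tool axes from the present pose to TCP pose"
    s=s or observe(); R0=R.from_rotvec(s["tool_rot"])
    return np.round(np.r_[np.degrees((R0.inv()*R.from_matrix(Rm)).as_rotvec()),R0.inv().apply(np.array(pos)-s["ee_pos"])],4)
def unit(v): return np.array(v)/np.linalg.norm(v)
def frame(z,y):
    z=unit(z); y=np.array(y,float); y=unit(y-z*(y@z)); return np.c_[np.cross(y,z),y,z]
E
python3 - <<'E'
from h import *
A,B=cam("scene"),cam("side"); n=np.array([640,400])
P={}
for k,(u,v) in dict(top=((205.6,189.4),(379.4,152.3)),bot=((211.6,222.4),(362.7,167.3)),heel=((220,264.4),(341.4,188.1))).items():
    P[k],e=tri([ray(A,u/n),ray(B,v/n)]); print(k,np.round(P[k],4),round(e,4))
tip=onz(ray(A,np.array((230.4,262.4))/n),.012); print("tip",tip)
z=unit(P["top"]-P["heel"]); print("axis",z,"tilt",np.degrees(np.arccos(z[2])),np.degrees(np.arctan2(z[1],z[0])), [np.linalg.norm(P["top"]-P[k]) for k in("bot","heel")])
E
```

```text
top [ 0.4383 -0.3016  0.1735] 0.0008
bot [ 0.4848 -0.3132  0.1002] 0.0007
heel [ 0.5456 -0.3218 -0.0011] 0.0088
tip [ 0.55625383 -0.30326094  0.012     ]
axis [-0.52101726  0.09833616  0.84786262] tilt 32.02004887324179 169.31179429692847 [np.float64(0.08760515247707948), np.float64(0.20598292889861056)]
```

```bash
python3 - <<'E'
from h import *
z=np.array([-.518,.110,.848]);x=np.array([.208,.978,0]); Rm=frame(-z,np.cross(-z,x)); print(Rm)
g=np.array([.4642,-.307,.131])-.009*z
print(rel(g+.1*z,Rm))
E
```

```text
[[ 2.07941213e-01  8.29644347e-01  5.18122291e-01]
 [ 9.78141315e-01 -1.76447878e-01 -1.10025969e-01]
 [ 1.39155210e-04  5.29675753e-01 -8.48200199e-01]]
[-2.98104e+01  1.42698e+01 -4.97671e+01  2.37900e-01 -1.96600e-01
 -6.60000e-03]
```

```bash
python3 -m creep '[[[-29.8,14.3,-49.8,0.238,-0.197,-0.0066,0.06],[-29.8,14.3,-49.8,0.238,-0.197,-0.0066,0.06],[-29.8,14.3,-49.8,0.238,-0.197,-0.0066,0.06],[-29.8,14.3,-49.8,0.238,-0.197,-0.0066,0.06],[-29.8,14.3,-49.8,0.238,-0.197,-0.0066,0.06],[-29.8,14.3,-49.8,0.238,-0.197,-0.0066,0.06],[-29.8,14.3,-49.8,0.238,-0.197,-0.0066,0.06],[-29.8,14.3,-49.8,0.238,-0.197,-0.0066,0.06],[-29.8,14.3,-49.8,0.238,-0.197,-0.0066,0.06],[-29.8,14.3,-49.8,0.238,-0.197,-0.0066,0.06],[-29.8,14.3,-49.8,0.238,-0.197,-0.0066,0.06],[-29.8,14.3,-49.8,0.238,-0.197,-0.0066,0.06]]]' 40
python3 - <<'E'
from h import *
s=observe(); print(s["q"]); 
cv2.imwrite("pics/w1.png",grab_frame("wrist")[:,:,::-1]); C=cam("wrist")
z=np.array([-.518,.110,.848]); gr=np.array([.4642,-.307,.131])
for k,d in (("top",.05),("bot",-.035),("heel",-.15)): print(k,proj(C,gr+d*z))
for t in("hook_grip","hook_heel","hook_tip","jar"): print(t,[(g["p"],np.array(g["centre"])*[640,400]) for g in pinpoint("wrist",t)[:2]])
E
```

```text
t: 2.9
ee_pos: [0.4172, -0.2971, 0.2086]
tool_rot: [2.074, 1.677, 0.481]
ft_force: [0.2, -0.8, 0.5]
opening: 0.7
grasp_force: 0.0
[ 0.81771419 -0.29868069 -0.06676724  2.21592492 -0.42742311  0.77757515
  0.77728643]
top [321.63070489 209.12026772]
bot [322.12433487 180.70841661]
heel [322.48256648 160.08968656]
hook_grip [(0.79, array([326.08, 192.12]))]
hook_heel [(0.87, array([323.712, 163.32 ]))]
hook_tip [(0.63, array([329.984, 139.8  ]))]
jar [(0.61, array([305.216, 151.48 ]))]
```

View pics/w1.png

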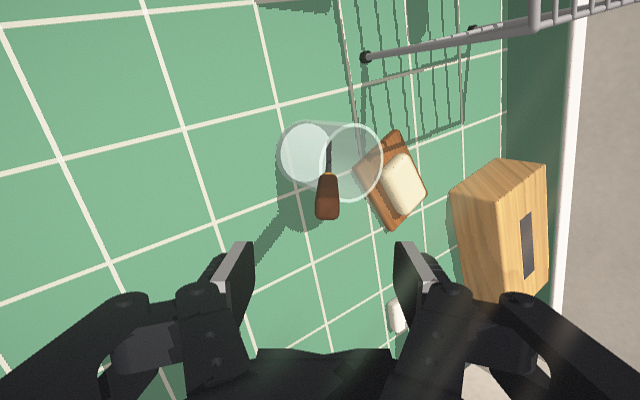

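The wrist picture shows the handle's end at about (326,212) and the jar behind it, centred between the open fingers. It is only about 3 mm off along tool y.

```bash
python3 -m creep '[[[0,0,0,0.0005,0.003,0.03,0.06],[0,0,0,0.0005,0.003,0.06,0.06],[0,0,0,0.0005,0.003,0.085,0.06],[0,0,0,0.0005,0.003,0.1,0.06],[0,0,0,0.0005,0.003,0.1,0.06],[0,0,0,0.0005,0.003,0.1,0.0],[0,0,0,0.0005,0.003,0.1,0.0],[0,0,0,0.0005,0.003,0.1,0.0],[0,0,0,0.0005,0.003,0.1,0.0],[0,0,0,0.0005,0.003,0.1,0.0],[0,0,0,0.0005,0.003,0.1,0.0]]]' 60
python3 - <<'E'
from h import *
s=observe();print(s["q"],s["opening"],s["grasp_force"],s["ft_force"])
# lift: straight up 0.14
R0=R.from_rotvec(s["tool_rot"]); print(R0.inv().apply([0,0,.1]),R0.inv().apply([.1,0,0]),R0.inv().apply([0,0.1,0]))
E
```

```text
t: 4.07
ee_pos: [0.472, -0.3085, 0.1267]
tool_rot: [2.07, 1.677, 0.482]
ft_force: [-4.1, 1.1, 6.8]
opening: 0.178
grasp_force: 59.1
[ 0.76459049 -0.09673325 -0.0980232   2.23966802 -0.49302583  0.53743365
  0.82293826] 0.1776225455647822 59.108564257621765 [-4.07129791  1.09143666  6.79952889]
[-8.86728395e-05  5.32034618e-02 -8.46722138e-02] [0.02080502 0.08282928 0.05202367] [ 0.09781178 -0.01756994 -0.01114244]
```

```bash
python3 -m creep '[[[0,0,0,0,0.0106,-0.0169,0],[0,0,0,0,0.0213,-0.0339,0],[0,0,0,0,0.0372,-0.0593,0],[0,0,0,0,0.0532,-0.0847,0],[0,0,0,0,0.0692,-0.1101,0],[0,0,0,0,0.0745,-0.1185,0],[0,0,0,0,0.0745,-0.1185,0]]]'
python3 - <<'E'
from h import *
s=observe();print(s["q"],s["opening"],s["ft_force"])
cv2.imwrite("pics/s2.png",cv2.resize(grab_frame("side")[100:320,190:430,::-1],(640,587),interpolation=cv2.INTER_CUBIC)); 
cv2.imwrite("pics/w2.png",grab_frame("wrist")[:,:,::-1])
A,B,W=cam("scene"),cam("side"),cam("wrist")
grab_frame("scene")
Rt=R.from_rotvec(s["tool_rot"]).as_matrix()
g=s["ee_pos"]+Rt@[0,0,-.009]
for k,d in(("hook_grip",[0,0,0]),("hook_heel",[0,0,.15]),("hook_tip",[.025,0,.15])):
    p=g+Rt@d; print(k,np.round(p,3))
    for n,C in (("scene",A),("side",B),("wrist",W)): print(n,proj(C,p),[(h["p"],np.array(h["centre"])*[640,400]) for h in pinpoint(n,k)[:1]])
# caddy yaw etc
for n in("scene","side"):
    for t in("caddy","tray_rim","tube_mouth","nail_brush","rack_front"): print(n,t,[(h["p"],np.array(h["centre"])*[640,400]) for h in pinpoint(n,t)[:2]])
E
```

```text
t: 4.65
ee_pos: [0.4727, -0.3087, 0.2688]
tool_rot: [2.068, 1.676, 0.482]
ft_force: [1.0, 1.0, -0.7]
opening: 0.174
grasp_force: 58.6
[ 0.80098023 -0.23352889 -0.11781835  2.04469516 -0.36333811  0.84712664
  0.64611678] 0.1736439014089728 [ 1.00069973  0.97495005 -0.68262284]
hook_grip [ 0.468 -0.308  0.276]
scene [201.4012522  160.54360199] [(0.65, array([198.592, 159.88 ]))]
side [373.86435501 120.51836805] []
wrist [329.5073415  242.56082206] [(0.82, array([323.968, 238.32 ]))]
hook_heel [ 0.546 -0.325  0.15 ]
scene [214.23631847 221.53505104] [(0.65, array([212.992, 225.   ]))]
side [346.3339505  149.55573959] [(0.7, array([345.728, 148.52 ]))]
wrist [327.58208275 179.39456609] [(0.92, array([321.216, 182.48 ]))]
hook_tip [ 0.551 -0.3    0.149]
scene [224.43621332 219.34884113] [(0.52, array([229.376, 221.32 ]))]
side [343.14120679 153.27797481] [(0.45, array([344.704, 149.8  ]))]
wrist [327.64315807 152.00500934] []
scene caddy [(0.77, array([359.808, 251.4  ])), (0.7, array([320.704, 280.52 ]))]
scene tray_rim [(0.73, array([345.408, 177.68 ])), (0.58, array([347.968, 234.4  ]))]
scene tube_mouth [(0.67, array([320.32, 280.28])), (0.55, array([372.416, 234.08 ]))]
scene nail_brush [(0.8, array([284.224, 240.08 ]))]
scene rack_front [(0.94, array([344.896, 178.4  ]))]
side caddy [(0.9, array([268.032, 241.32 ])), (0.68, array([327.296, 219.4  ]))]
side tray_rim [(0.63, array([281.472, 231.32 ]))]
side tube_mouth [(0.3, array([341.504, 330.4  ]))]
side nail_brush [(0.75, array([323.904, 219.2  ]))]
side rack_front [(0.9, array([297.216, 199.08 ]))]
```

View pics/s2.png

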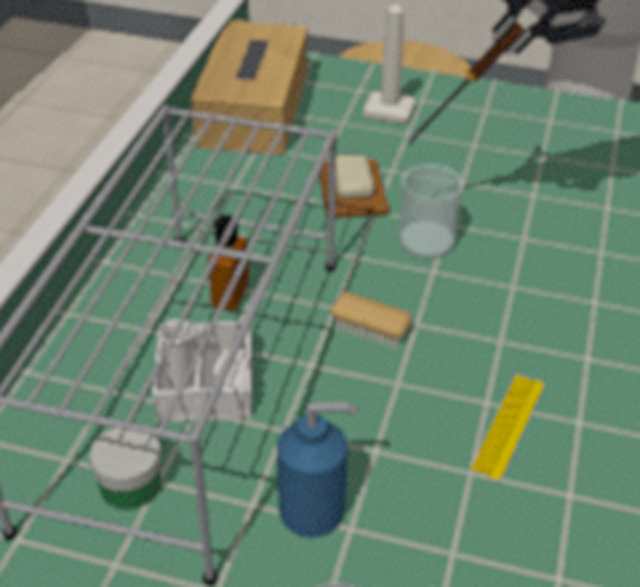

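The side picture shows the hook free of the jar, with the jar upright. The caddy is under the rack with its tray towards the robot. The nail brush is at crop (371,317), and the dispenser is left of the drag path. I'll enlarge the caddy next.

```bash
python3 - <<'E'
from h import *
a=grab_frame("scene")[215:290,315:405,::-1]; b=grab_frame("side")[205:275,235:305,::-1]
c=np.zeros((400,800,3),np.uint8); c[:375,:450]=cv2.resize(a,(450,375),interpolation=cv2.INTER_CUBIC); c[:350,450:]=cv2.resize(b,(350,350),interpolation=cv2.INTER_CUBIC)
cv2.imwrite("pics/c2.png",c)
S=cam("side")
for n,p in dict(legR=(331,268),legL=(210,577),cadN=(250,415),cadF=(160,418),nbA=(334,318),nbB=(405,338)).items():
    print(n,np.round(onz(ray(S,(np.array(p)/2.667+[190,100])/[640,400]),0),3))
print(observe()["ee_pos"],observe()["tool_rot"])
E
```

```text
legR [ 0.623 -0.218  0.   ]
legL [0.609 0.238 0.   ]
cadN [0.639 0.041 0.   ]
cadF [ 0.729  0.072 -0.   ]
nbA [ 0.594 -0.131  0.   ]
nbB [ 0.506 -0.122  0.   ]
[ 0.4717721 -0.3077126  0.2648516] [2.07243765 1.67909577 0.4817983 ]
```

View pics/c2.png

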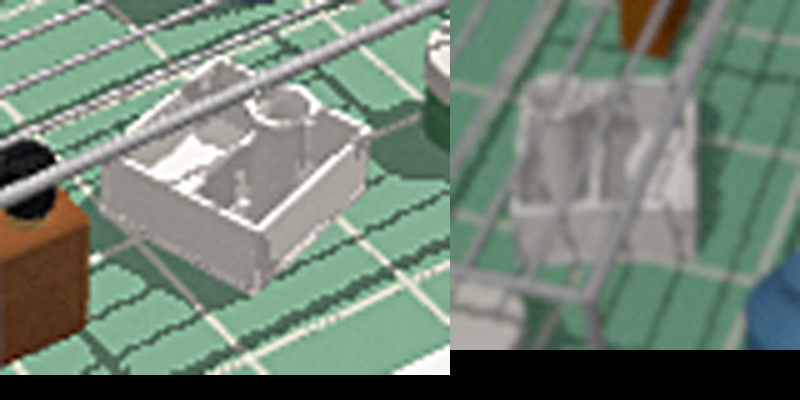

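The left crop shows the caddy's rim corners at (102,170), (222,60), (368,130) and (258,228), so it is turned a little. The right crop has them at (697,215), (518,205), (690,85) and (525,85).

```bash
python3 - <<'E'
from h import *
A,S=cam("scene"),cam("side");n=[640,400]
a=dict(nr=(102,170),nl=(222,60),fl=(368,130),fr=(258,228)); b=dict(nr=(690,85),nl=(697,215),fl=(518,205),fr=(525,85))
Q=[]
for k in a:
    p=onz(ray(A,(np.array(a[k])/5+[315,215])/n),.045); q=onz(ray(S,((np.array(b[k])-[450,0])/5+[235,205])/n),.045)
    print(k,p.round(4),q.round(4)); Q.append((p+q)[:2]/2)
Q=np.array(Q);L=np.array([[-50,-52],[-50,52],[50,52],[50,-52]])/1000
M=Q-Q.mean(0);H=L.T@M; th=np.arctan2(H[0,1]-H[1,0],H[0,0]+H[1,1]); print("centre",Q.mean(0),"yaw",np.degrees(th))
for m in ("scene","side"):
    for t in("caddy","tray_rim","tube_mouth"):
        z=dict(caddy=0,tray_rim=.045,tube_mouth=.082)[t]; C=A if m=="scene" else S
        print(m,t,[(h["p"],np.round(onz(ray(C,h["centre"]),z),4)) for h in pinpoint(m,t)[:2]])
E
```

```text
nr [ 0.6885 -0.0647  0.045 ] [ 0.6699 -0.0456  0.045 ]
nl [0.6483 0.0398 0.045 ] [0.6318 0.0514 0.045 ]
fl [0.7362 0.0702 0.045 ] [0.7286 0.0724 0.045 ]
fr [ 0.7662 -0.0229  0.045 ] [ 0.7628 -0.0177  0.045 ]
centre [0.70402218 0.01036857] yaw 19.612784318158223
scene caddy [(0.82, array([0.688 , 0.0097, 0.    ])), (0.48, array([ 0.0196, -0.1758,  0.    ]))]
scene tray_rim [(0.88, array([ 0.6538, -0.0008,  0.045 ]))]
scene tube_mouth [(0.75, array([0.7299, 0.0215, 0.082 ]))]
side caddy [(0.89, array([0.7018, 0.0114, 0.    ])), (0.4, array([ 0.5098, -0.3065, -0.    ]))]
side tray_rim [(0.61, array([ 0.4981, -0.7201,  0.045 ])), (0.56, array([ 0.667 , -0.0026,  0.045 ]))]
side tube_mouth [(0.75, array([0.7295, 0.0208, 0.082 ]))]
```

```bash
cat > kin.py <<'E'
from h import *
from scipy.optimize import least_squares
import itertools
D=[([1.00278652,.33380658,.03988116,1.46618253,-.01338375,1.34328153,-.05848042],[.29344978,-.57948808,.20073225],[-3.05437,-.729368,.000684]),
([.81771419,-.29868069,-.06676724,2.21592492,-.42742311,.77757515,.77728643],[.4172,-.2971,.2086],[2.074,1.677,.481]),
([.76459049,-.09673325,-.0980232,2.23966802,-.49302583,.53743365,.82293826],[.472,-.3085,.1267],[2.07,1.677,.482])]
def fk(q,sg,p):
    Rm=R.identity();x=np.zeros(3); ax=["z","y","z","y","z","y","z"]
    L=[p[0],0,p[1],0,p[2],0,p[3]]; off=[0,p[4],0,p[5],0,p[6],0]
    for i in range(7):
        Rm=Rm*R.from_euler(ax[i],sg[i]*q[i]); x=x+Rm.apply([off[i],0,L[i]])
    return x,Rm
def fit():
    best=None
    for s in itertools.product([1,-1],repeat=7):
        if s[1]<0: continue
        # tool rotation: constant offset about z
        Rs=[fk(q,s,[0]*7)[1].inv()*R.from_rotvec(r) for q,_,r in D]
        e=sum((Rs[0].inv()*r).magnitude() for r in Rs[1:])
        if best is None or e<best[0]: best=(e,s,Rs[0])
    e,s,off=best
    f=lambda p: np.concatenate([fk(q,s,p)[0]-x for q,x,_ in D])
    o=least_squares(f,[.3,.4,.35,.3,0,0,0]); return e,s,off,o.x,np.abs(o.fun).max()
e,sg,off,par,res=fit()
lo=np.array([-2.58,-.38,-1.3,.25,-1.5,.08,-2.65]);hi=np.array([2.58,2.09,1.39,2.4,4.64,2.09,2.65])
def ik(pos,Rm,q0,m=.03):
    def f(q):
        x,Rr=fk(q,sg,par); return np.r_[(x-pos)*10,(R.from_matrix(Rm).inv()*Rr*off).as_rotvec()*3,.003*(q-q0)]
    o=least_squares(f,np.clip(q0,lo+m,hi-m),bounds=(lo+m,hi-m)); x,Rr=fk(o.x,sg,par)
    return o.x.round(2),round(np.linalg.norm(x-pos),4),round(np.degrees((R.from_matrix(Rm).inv()*Rr*off).magnitude()),1)
if __name__=="__main__":
    print(e,sg,off.as_rotvec(),par.round(3),res)
    q0=np.array([.1,-.1,0,2.1,0,.6,1.6])
    for a in (40,45,50,58):
      for az in (0,8):
        A=np.radians(a);B=np.radians(az); h=np.array([np.cos(B),np.sin(B),0]); z=h*np.cos(A)-np.array([0,0,np.sin(A)])
        x=-h*np.sin(A)-np.array([0,0,np.cos(A)]); Rm=np.c_[x,np.cross(z,x),z]
        for d in (0,.1,.19):
            tip=np.array([.662,-.003,.022])-h*d*np.r_[1,.5,0]; T=tip-.025*x-.141*z
            print(a,az,d,T.round(3),*min((ik(T,Rm,q0*k) for k in(np.ones(7),np.array([1,1,1,1,1,1,-1]))),key=lambda r:r[1]+r[2]/100))
E
python3 kin.py
```

```text
0.0005953287750638654 (-1, 1, -1, 1, -1, 1, -1) [1.15047039e-06 1.58866058e-06 1.57079595e+00] [ 0.17   0.426  0.47   0.328 -0.057 -0.048 -0.095] 0.036253759949404996
40 0 0 [ 0.57  -0.003  0.132] [ 0.83 -0.18 -0.85  2.37 -1.17  0.11  2.62] 0.0154 2.2
40 0 0.1 [ 0.47  -0.003  0.132] [ 0.61 -0.35 -0.46  2.37 -0.69  0.51  2.25] 0.0681 12.5
40 0 0.19 [ 0.38  -0.003  0.132] [ 0.16 -0.35 -0.07  2.37 -0.24  0.61  1.86] 0.1125 19.9
40 8 0 [ 0.571 -0.016  0.132] [ 0.15 -0.12 -0.19  2.37 -1.01  0.11  2.62] 0.007 2.6
40 8 0.1 [ 0.472 -0.023  0.132] [ 0.66 -0.35 -0.39  2.37 -0.9   0.62  2.62] 0.0565 10.3
40 8 0.19 [ 0.383 -0.029  0.132] [ 0.46 -0.35 -0.07  2.37 -0.75  0.79  2.62] 0.0955 17.5
45 0 0 [ 0.58  -0.003  0.139] [ 1.07 -0.35 -1.    2.37 -1.09  0.31  2.49] 0.0018 0.2
45 0 0.1 [ 0.48  -0.003  0.139] [ 0.47 -0.35 -0.37  2.37 -0.46  0.51  2.01] 0.0474 9.4
45 0 0.19 [ 0.39  -0.003  0.139] [ 0.03 -0.35 -0.01  2.37 -0.05  0.62  1.63] 0.0961 16.1
45 8 0 [ 0.581 -0.014  0.139] [-0.07 -0.09  0.03  2.37 -0.67  0.11  2.31] 0.0 0.0
45 8 0.1 [ 0.482 -0.021  0.139] [ 0.62 -0.35 -0.39  2.37 -0.8   0.6
[... 431 characters left out ...]
4  2.04] 0.0 0.0
50 8 0.1 [ 0.492 -0.02   0.146] [ 0.54 -0.35 -0.35  2.37 -0.64  0.58  2.34] 0.0222 4.2
50 8 0.19 [ 0.403 -0.026  0.146] [ 0.3  -0.35 -0.06  2.37 -0.49  0.71  2.3 ] 0.0724 11.0
58 0 0 [ 0.608 -0.003  0.155] [ 0.06 -0.03 -0.05  2.16 -0.02  0.45  1.59] 0.0 0.0
58 0 0.1 [ 0.508 -0.003  0.155] [ 0.05 -0.31 -0.03  2.36 -0.03  0.53  1.61] 0.0 0.0
58 0 0.19 [ 0.418 -0.003  0.155] [ 0.01 -0.35 -0.    2.37 -0.01  0.67  1.59] 0.0576 6.0
58 8 0 [ 0.609 -0.01   0.155] [ 0.02 -0.02  0.01  2.15 -0.21  0.47  1.91] 0.0 0.0
58 8 0.1 [ 0.51  -0.017  0.155] [-0.04 -0.3   0.09  2.35 -0.15  0.55  1.87] 0.0 0.0
58 8 0.19 [ 0.421 -0.024  0.155] [ 0.15 -0.35 -0.01  2.36 -0.26  0.7   2.03] 0.0521 5.7
```

```bash
python3 - <<'E'
s=open("kin.py").read()
s=s.replace("x=x+Rm.apply([off[i],0,L[i]])","x=x+Rm.apply([0,off[i],L[i]])").replace("def fk","_s=observe(); D.append((_s['q'],_s['ee_pos'],_s['tool_rot']))\nDR=1\ndef fk",1)
open("kin.py","w").write(s)
E
python3 kin.py
```

```text
0.0005971343136164936 (-1, 1, -1, 1, -1, 1, -1) [1.15047039e-06 1.58866058e-06 1.57079595e+00] [ 0.251  0.483  0.503  0.393 -0.021 -0.023 -0.   ] 2.706726713647134e-05
40 0 0 [ 0.57  -0.003  0.132] [ 1.22 -0.35 -1.17  2.37 -1.24  0.28  2.62] 0.0207 5.2
40 0 0.1 [ 0.47  -0.003  0.132] [ 0.62 -0.35 -0.61  2.37 -0.44  0.45  1.88] 0.0562 13.6
40 0 0.19 [ 0.38  -0.003  0.132] [ 0.63 -0.35 -0.38  2.37 -0.63  0.71  2.28] 0.0909 21.6
40 8 0 [ 0.571 -0.016  0.132] [ 0.64 -0.17 -0.57  2.37 -0.98  0.26  2.62] 0.0189 5.8
40 8 0.1 [ 0.472 -0.023  0.132] [ 0.91 -0.35 -0.63  2.37 -0.91  0.63  2.62] 0.0482 12.6
40 8 0.19 [ 0.383 -0.029  0.132] [ 0.68 -0.35 -0.24  2.37 -0.73  0.83  2.62] 0.0741 19.2
45 0 0 [ 0.58  -0.003  0.139] [ 1.2  -0.35 -1.14  2.37 -1.2   0.31  2.58] 0.0038 0.9
45 0 0.1 [ 0.48  -0.003  0.139] [ 0.54 -0.35 -0.56  2.37 -0.36  0.47  1.8 ] 0.039 9.4
45 0 0.19 [ 0.39  -0.003  0.139] [ 0.32 -0.35 -0.31  2.37 -0.24  0.63  1.74] 0.0791 17.1
45 8 0 [ 0.581 -0.014  0.139] [ 0.64 -0.17 -0.56  2.37 -0.97  0.27  2.62] 0.0037 1.1
45 8 0.1 [ 0.482 -0.021  0.139] [ 0.93 -0.35 -0.66  2.37 -0.91 
[... 436 characters left out ...]
   1.94] 0.0 0.0
50 8 0.1 [ 0.492 -0.02   0.146] [ 0.8  -0.35 -0.59  2.37 -0.78  0.59  2.45] 0.0175 4.3
50 8 0.19 [ 0.403 -0.026  0.146] [ 0.73 -0.35 -0.34  2.37 -0.71  0.81  2.57] 0.0492 11.7
58 0 0 [ 0.608 -0.003  0.155] [ 0.03 -0.08 -0.12  2.16  0.09  0.51  1.41] 0.0 0.0
58 0 0.1 [ 0.508 -0.003  0.155] [ 0.06 -0.32 -0.17  2.34  0.01  0.55  1.45] 0.0 0.0
58 0 0.19 [ 0.418 -0.003  0.155] [ 0.14 -0.35 -0.23  2.35 -0.07  0.69  1.53] 0.0423 6.8
58 8 0 [ 0.609 -0.01   0.155] [ 0.02 -0.08 -0.03  2.15 -0.14  0.51  1.8 ] 0.0 0.0
58 8 0.1 [ 0.51  -0.017  0.155] [-0.03 -0.31  0.03  2.34 -0.12  0.56  1.8 ] 0.0 0.0
58 8 0.19 [ 0.421 -0.024  0.155] [ 0.42 -0.35 -0.23  2.36 -0.44  0.73  2.19] 0.0344 5.8
```

```bash
cat > plan.py <<'E'
from kin import *
def hook(tip,a,az,m=.141):
    A=np.radians(a);B=np.radians(az); h=np.array([np.cos(B),np.sin(B),0]); z=h*np.cos(A)-np.array([0,0,np.sin(A)])
    x=-h*np.sin(A)-np.array([0,0,np.cos(A)]); Rm=np.c_[x,np.cross(z,x),z]
    return np.array(tip)-.025*x-m*z,Rm
if __name__=="__main__":
    q=np.array([.1,-.17,0,2.2,0,.4,1.8])
    for tip,a,az in [((.57,-.01,.075),46,6),((.672,.001,.055),44,6),((.672,.001,.055),47,6),((.672,.001,.026),47,6),((.672,.001,.026),50,6),((.64,-.001,.024),53,6),((.61,-.004,.024),60,6),((.56,-.008,.024),68,6),((.51,-.011,.024),76,6),((.473,-.013,.024),82,6)]:
        T,Rm=hook(tip,a,az); r=ik(T,Rm,q,.02); q=r[0]; print(tip,a,T.round(3),*r)
E
python3 plan.py
```

```text
(0.57, -0.01, 0.075) 46 [ 0.49  -0.018  0.194] [ 0.42 -0.36 -0.25  2.38 -0.65  0.52  2.33] 0.0328 5.0
(0.672, 0.001, 0.055) 44 [ 0.588 -0.008  0.171] [ 0.36 -0.23 -0.34  2.37 -0.7   0.23  2.3 ] 0.0 0.0
(0.672, 0.001, 0.055) 47 [ 0.595 -0.007  0.175] [ 0.47 -0.21 -0.44  2.31 -0.55  0.31  2.14] 0.0 0.0
(0.672, 0.001, 0.026) 47 [ 0.595 -0.007  0.146] [ 0.43 -0.16 -0.42  2.34 -0.6   0.23  2.2 ] 0.0 0.0
(0.672, 0.001, 0.026) 50 [ 0.601 -0.006  0.15 ] [ 0.51 -0.13 -0.5   2.28 -0.42  0.31  2.02] 0.0 0.0
(0.64, -0.001, 0.024) 53 [ 0.575 -0.008  0.152] [ 0.53 -0.18 -0.51  2.28 -0.39  0.4   1.99] 0.0 0.0
(0.61, -0.004, 0.024) 60 [ 0.561 -0.009  0.159] [ 0.57 -0.17 -0.55  2.19 -0.26  0.58  1.86] 0.0 0.0
(0.56, -0.008, 0.024) 68 [ 0.531 -0.011  0.164] [ 0.59 -0.16 -0.57  2.12 -0.18  0.78  1.79] 0.0 0.0
(0.51, -0.011, 0.024) 76 [ 0.5   -0.012  0.167] [ 0.59 -0.13 -0.59  2.05 -0.12  0.95  1.73] 0.0 0.0
(0.473, -0.013, 0.024) 82 [ 0.478 -0.012  0.167] [ 0.59 -0.09 -0.6   2.   -0.07  1.07  1.68] 0.0 0.0
```

```bash
python3 - <<'E'
from plan import *
T,Rm=hook((.585,-.006,.09),60,6); print(ik(T,Rm,observe()["q"])); print(rel(T,Rm),T)
E
```

```text
(array([ 0.29, -0.29, -0.27,  2.15, -0.2 ,  0.75,  1.8 ]), np.float64(0.0), np.float64(0.0))
[-5.910700e+00  9.134700e+00 -1.051788e+02  3.036000e-01 -1.990000e-02
  3.520000e-02] [ 0.53641824 -0.01110615  0.22460958]
```

```bash
python3 -m creep '[[[-5.9,9.1,-105.2,0.3036,-0.0199,0.0352,0],[-5.9,9.1,-105.2,0.3036,-0.0199,0.0352,0],[-5.9,9.1,-105.2,0.3036,-0.0199,0.0352,0],[-5.9,9.1,-105.2,0.3036,-0.0199,0.0352,0],[-5.9,9.1,-105.2,0.3036,-0.0199,0.0352,0],[-5.9,9.1,-105.2,0.3036,-0.0199,0.0352,0],[-5.9,9.1,-105.2,0.3036,-0.0199,0.0352,0],[-5.9,9.1,-105.2,0.3036,-0.0199,0.0352,0],[-5.9,9.1,-105.2,0.3036,-0.0199,0.0352,0],[-5.9,9.1,-105.2,0.3036,-0.0199,0.0352,0],[-5.9,9.1,-105.2,0.3036,-0.0199,0.0352,0],[-5.9,9.1,-105.2,0.3036,-0.0199,0.0352,0]]]'
python3 - <<'E'
from plan import *
T,Rm=hook((.585,-.006,.09),60,6); print(rel(T,Rm),observe()["q"])
E
```

```text
t: 7.15
ee_pos: [0.5364, -0.0109, 0.2246]
tool_rot: [0.31, 2.579, 0.13]
ft_force: [-0.8, -0.2, -2.0]
opening: 0.173
grasp_force: 58.8
[-1.0986e+00  1.6883e+00 -1.9322e+01 -1.0000e-04 -2.0000e-04 -0.0000e+00] [ 0.33667975 -0.3087732  -0.32271417  2.1767323  -0.19578583  0.71569363
  1.44518609]
```

Finish the turn, then check the tip with the networks.

```bash
python3 -m creep '[[[-1.1,1.7,-19.3,0,0,0,0],[-1.1,1.7,-19.3,0,0,0,0],[-1.1,1.7,-19.3,0,0,0,0],[-1.1,1.7,-19.3,0,0,0,0],[-1.1,1.7,-19.3,0,0,0,0]]]'
python3 - <<'E'
from plan import *
s=observe(); Rt=R.from_rotvec(s["tool_rot"]).as_matrix()
a=grab_frame("scene")[100:300,210:430,::-1]; b=grab_frame("side")[150:290,220:410,::-1]
c=np.zeros((600,800,3),np.uint8); c[:364,:400]=cv2.resize(a,(400,364),interpolation=cv2.INTER_CUBIC); c[:295,400:]=cv2.resize(b,(400,295),interpolation=cv2.INTER_CUBIC)
grab_frame("wrist"); w=grab_frame("wrist")[:,:,::-1]; c[364:600,:378]=cv2.resize(w,(378,236)); cv2.imwrite("pics/c3.png",c)
for k,d in(("hook_grip",[0,0,-.009]),("hook_heel",[0,0,.141]),("hook_tip",[.025,0,.141])):
    p=np.array(s["ee_pos"])+Rt@d; print(k,np.round(p,3)); rs=[]
    for n in ("scene","side","wrist"):
        C=cam(n); f=pinpoint(n,k)[:1]; print(n,proj(C,p),[(h["p"],np.array(h["centre"])*[640,400]) for h in f])
        if f: rs.append(ray(C,f[0]["centre"]))
    if len(rs)>1: print("  tri",tri(rs))
E
```

```text
t: 7.57
ee_pos: [0.5365, -0.0108, 0.2246]
tool_rot: [-0.124, 2.615, 0.04]
ft_force: [0.4, -0.3, -0.7]
opening: 0.178
grasp_force: 58.7
hook_grip [ 0.532 -0.011  0.232]
scene [320.46058547 153.92386777] [(0.72, array([320.192, 152.4  ]))]
side [327.77377067 187.47049334] [(0.51, array([328.128, 189.92 ]))]
wrist [324.1735023 237.2479006] [(0.81, array([324.8, 240.8]))]
  tri (array([ 0.52982365, -0.00884249,  0.23291937]), np.float64(0.004737174463412994))
hook_heel [ 0.607 -0.003  0.103]
scene [337.99079608 207.35722087] [(0.83, array([339.072, 208.32 ]))]
side [298.92711663 221.41186808] [(0.59, array([352.576, 188.92 ]))]
wrist [323.82711992 176.28700487] [(0.98, array([321.92, 180.  ]))]
  tri (array([ 0.5489572 , -0.02816398,  0.15327965]), np.float64(0.09290701523060355))
hook_tip [ 0.585 -0.005  0.09 ]
scene [332.87091209 207.28425871] [(0.78, array([334.592, 209.08 ]))]
side [306.65240571 225.77485202] [(0.75, array([307.2 , 223.48]))]
wrist [323.87437263 149.02734427] [(0.94, array([325.12, 152.2 ]))]
  tri (array([ 0.58845722, -0.00636569,  0.09107353]), np.float64(0.006162896055390873))
```

View pics/c3.png

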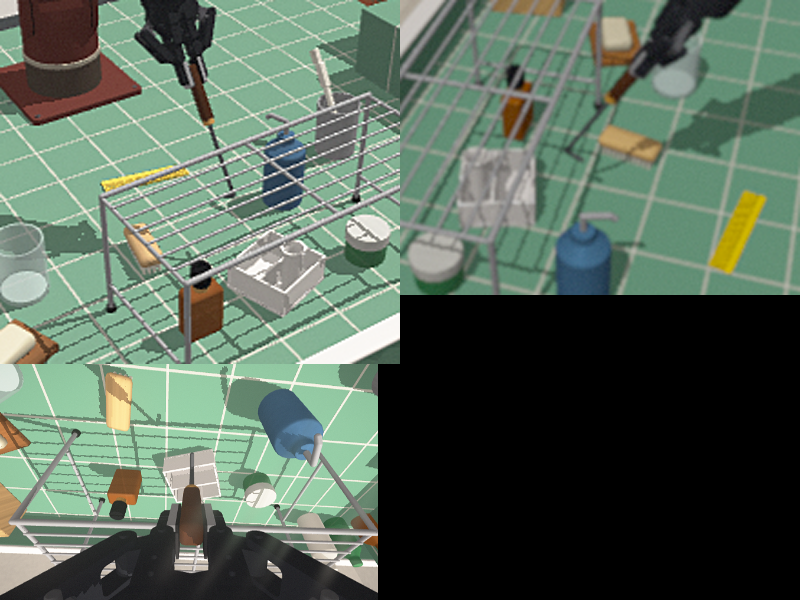

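The composite shows the hook prong down in front of the rack (tip at composite (231,195)), in line with the caddy, and nothing disturbed. The model tip agrees with the networks to about 3 mm.

```bash
python3 - <<'E'
from plan import *
grab_frame("wrist"); C=cam("wrist")
for t,z in dict(caddy=0,tray_rim=.045,tube_mouth=.082,rack_front=.2).items(): print(t,[(h["p"],np.round(onz(ray(C,h["centre"]),z),4)) for h in pinpoint("wrist",t)[:2]])
for tip,a in (((.66,0,.06),48),((.673,.0015,.054),46),((.673,.0015,.025),46)):
    T,Rm=hook(tip,a,6); print(tip,a,rel(T,Rm),ik(T,Rm,observe()["q"]))
E
```

```text
caddy [(0.71, array([0.6996, 0.007 , 0.    ]))]
tray_rim [(0.79, array([ 0.66  , -0.0024,  0.045 ]))]
tube_mouth [(0.93, array([0.7296, 0.0218, 0.082 ])), (0.18, array([0.5058, 0.1018, 0.082 ]))]
rack_front [(0.2, array([ 0.5333, -0.071 ,  0.2   ]))]
(0.66, 0, 0.06) 48 [-6.78000e-02 -1.19837e+01 -3.89300e-01 -2.02000e-02 -1.80000e-03
  6.15000e-02] (array([ 0.17, -0.23, -0.17,  2.32, -0.31,  0.34,  1.91]), np.float64(0.0), np.float64(0.0))
(0.673, 0.0015, 0.054) 46 [-7.47000e-02 -1.39837e+01 -3.88300e-01 -2.36000e-02 -1.60000e-03
  7.34000e-02] (array([ 0.12, -0.21, -0.13,  2.34, -0.34,  0.25,  1.95]), np.float64(0.0), np.float64(0.0))
(0.673, 0.0015, 0.025) 46 [-7.47000e-02 -1.39837e+01 -3.88300e-01 -9.10000e-03 -1.70000e-03
  9.86000e-02] (array([ 0.25, -0.16, -0.26,  2.37, -0.57,  0.19,  2.17]), np.float64(0.0), np.float64(0.0))
```

```bash
python3 -m creep '[[[0,-7,-0.2,-0.014,-0.001,0.038,0],[0,-14,-0.4,-0.028,-0.0016,0.07,0],[0,-14,-0.4,-0.028,-0.0016,0.076,0],[0,-14,-0.4,-0.028,-0.0016,0.076,0],[0,-14,-0.4,-0.0207,-0.0016,0.0886,0],[0,-14,-0.4,-0.0134,-0.0017,0.1011,0],[0,-14,-0.4,-0.0134,-0.0017,0.1011,0]]]'
python3 - <<'E'
from plan import *
s=observe(); Rt=R.from_rotvec(s["tool_rot"]).as_matrix(); print("tip",s["ee_pos"]+Rt@[.025,0,.141],s["q"],s["ft_force"])
a=grab_frame("scene")[180:280,300:420,::-1]; b=grab_frame("side")[180:270,230:330,::-1]
c=np.zeros((400,800,3),np.uint8); c[:333,:400]=cv2.resize(a,(400,333),interpolation=cv2.INTER_CUBIC); c[:360,400:]=cv2.resize(b,(400,360),interpolation=cv2.INTER_CUBIC)
cv2.imwrite("pics/c4.png",c)
E
```

```text
t: 9.05
ee_pos: [0.5972, -0.0057, 0.1418]
tool_rot: [-0.125, 2.376, 0.051]
ft_force: [-0.5, -0.0, -0.7]
opening: 0.177
grasp_force: 58.7
tip [0.6761351  0.00269023 0.02263231] [ 0.09512302 -0.15114494 -0.11738384  2.3677581  -0.41793855  0.17660531
  2.03158444] [-0.45355897 -0.01064259 -0.69549997]
```

View pics/c4.png

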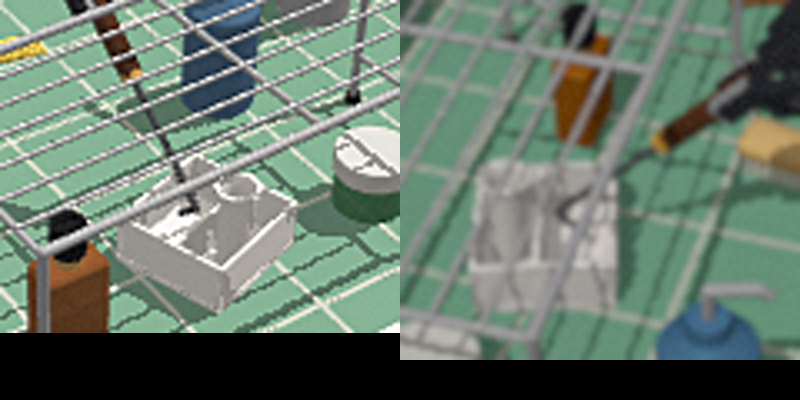

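The picture shows the prong inside the tray, with the shank over the near rim (side crop about (563,210)) and no force. Now for the drag rows.

```bash
cat > drag.py <<'E'
from plan import *
import sys
for w in sys.argv[1:]:
    x,y,z,a=map(float,w.split(",")); T,Rm=hook((x,y,z),a,6); print(w,rel(T,Rm),*ik(T,Rm,observe()["q"])[1:])
E
python3 drag.py .66,.001,.023,47 .64,0,.023,50 .61,-.003,.023,56 .58,-.005,.023,62
```

```text
.66,.001,.023,47 [-1.600e-03  9.621e-01  2.740e-02  1.270e-02  4.000e-04 -1.020e-02] 0.0 0.0
.64,0,.023,50 [-2.3000e-03  3.9621e+00  2.7400e-02  1.9700e-02  1.5000e-03 -2.2400e-02] 0.0 0.0
.61,-.003,.023,56 [-3.7000e-03  9.9621e+00  2.7200e-02  2.7100e-02  1.6000e-03 -3.9000e-02] 0.0 0.0
.58,-.005,.023,62 [-5.10000e-03  1.59621e+01  2.71000e-02  3.49000e-02  2.80000e-03
 -5.39000e-02] 0.0 0.0
```

```bash
python3 -m creep '[[[0,0.5,0,0.0065,0.0002,-0.0051,0],[0,1,0,0.0127,0.0004,-0.0102,0],[0,2.5,0,0.0162,0.001,-0.0163,0],[0,4,0,0.0197,0.0015,-0.0224,0],[0,7,0,0.0234,0.0015,-0.0307,0],[0,10,0,0.0271,0.0016,-0.039,0],[0,13,0,0.031,0.0022,-0.0465,0],[0,16,0,0.0349,0.0028,-0.0539,0],[0,16,0,0.0349,0.0028,-0.0539,0]]]'
python3 - <<'E'
from plan import *
for n in ("scene","side"):
    grab_frame(n); C=cam(n)
    for t,z in dict(caddy=0,tray_rim=.045,tube_mouth=.082).items(): print(n,t,[(h["p"],np.round(onz(ray(C,h["centre"]),z),4)) for h in pinpoint(n,t)[:2]])
E
python3 drag.py .555,-.006,.023,66 .53,-.008,.023,70 .50,-.01,.023,75 .475,-.012,.023,80
```

```text
t: 9.9
ee_pos: [0.5369, -0.0107, 0.1615]
tool_rot: [-0.138, 2.648, 0.03]
ft_force: [0.3, 0.3, -0.1]
opening: 0.177
grasp_force: 58.8
scene caddy [(0.89, array([ 0.6135, -0.0118,  0.    ]))]
scene tray_rim [(0.86, array([ 0.5741, -0.0284,  0.045 ]))]
scene tube_mouth [(0.69, array([0.6503, 0.0027, 0.082 ])), (0.52, array([ 0.618 , -0.0461,  0.082 ]))]
side caddy [(0.93, array([ 0.6288, -0.0115,  0.    ]))]
side tray_rim [(0.6, array([ 0.587 , -0.0259,  0.045 ]))]
side tube_mouth [(0.71, array([ 0.6492, -0.1157,  0.082 ])), (0.55, array([ 0.663 , -0.0046,  0.082 ]))]
.555,-.006,.023,66 [-7.1500e-02  3.9923e+00 -2.8000e-03  1.1000e-02  2.0000e-03 -1.0700e-02] 0.0 0.0
.53,-.008,.023,70 [-7.1400e-02  7.9923e+00 -5.3000e-03  2.3500e-02  2.6000e-03 -1.9700e-02] 0.0 0.0
.50,-.01,.023,75 [-7.12000e-02  1.29923e+01 -8.40000e-03  3.84000e-02  3.70000e-03
 -2.94000e-02] 0.0 0.0
.475,-.012,.023,80 [-7.09000e-02  1.79923e+01 -1.16000e-02  4.92000e-02  4.40000e-03
 -3.58000e-02] 0.0 0.0
```

The caddy follows, but the tip has slid towards its +y side and the yaw is about 20°. I'll move the prong to the tray's -y half so the pull straightens it.

```bash
python3 drag.py .588,-.002,.023,62 .602,-.041,.023,62 .585,-.041,.023,62 .56,-.041,.023,64 .54,-.04,.023,67
```

```text
.588,-.002,.023,62 [-0.0715 -0.0077 -0.0003 -0.0086  0.0025  0.0029] 0.0 0.0
.602,-.041,.023,62 [-0.0715 -0.0077 -0.0003 -0.0173 -0.0377  0.0075] 0.0 0.0
.585,-.041,.023,62 [-0.0715 -0.0077 -0.0003 -0.0024 -0.0359 -0.0004] 0.0 0.0
.56,-.041,.023,64 [-7.1500e-02  1.9923e+00 -1.6000e-03  1.4700e-02 -3.3300e-02 -1.1100e-02] 0.0 0.0
.54,-.04,.023,67 [-7.1500e-02  4.9923e+00 -3.4000e-03  2.4900e-02 -3.0300e-02 -1.8700e-02] 0.0 0.0
```

```bash
python3 -m creep '[[[0,0,0,-0.0086,0.0025,0.0029,0],[0,0,0,-0.0115,-0.01,0.0045,0],[0,0,0,-0.0144,-0.024,0.006,0],[0,0,0,-0.0173,-0.0377,0.0075,0],[0,0,0,-0.01,-0.037,0.0035,0],[0,0,0,-0.0024,-0.0359,-0.0004,0],[0,1,0,0.0062,-0.0346,-0.0058,0],[0,2,0,0.0147,-0.0333,-0.0111,0],[0,3.5,0,0.0198,-0.0318,-0.0149,0],[0,5,0,0.0249,-0.0303,-0.0187,0],[0,5,0,0.0249,-0.0303,-0.0187,0]]]'
python3 - <<'E'
from plan import *
s=observe(); Rt=R.from_rotvec(s["tool_rot"]).as_matrix(); print("tip",s["ee_pos"]+Rt@[.025,0,.141])
a=grab_frame("scene")[160:300,230:410,::-1]; b=grab_frame("side")[180:290,240:400,::-1]
c=np.zeros((320,800,3),np.uint8); c[:311,:400]=cv2.resize(a,(400,311),interpolation=cv2.INTER_CUBIC); c[:275,400:]=cv2.resize(b,(400,275),interpolation=cv2.INTER_CUBIC)
cv2.imwrite("pics/c5.png",c)
for n in ("scene","side"):
    C=cam(n)
    for t,z in dict(caddy=0,tray_rim=.045,tube_mouth=.082,nail_brush=0).items(): print(n,t,[(h["p"],np.round(onz(ray(C,h["centre"]),z),4)) for h in pinpoint(n,t)[:2]])
E
```

```text
t: 11.22
ee_pos: [0.5082, -0.0424, 0.1638]
tool_rot: [-0.145, 2.737, 0.027]
ft_force: [0.4, 0.4, -0.6]
opening: 0.176
grasp_force: 58.8
tip [ 0.54016927 -0.03930902  0.02423799]
scene caddy [(0.74, array([ 0.5763, -0.0269,  0.    ]))]
scene tray_rim [(0.67, array([ 0.5948, -0.1589,  0.045 ])), (0.65, array([ 0.5336, -0.0271,  0.045 ]))]
scene tube_mouth [(0.95, array([ 0.6197, -0.0151,  0.082 ]))]
scene nail_brush [(0.58, array([ 0.6085, -0.0255,  0.    ])), (0.51, array([ 0.5433, -0.1393,  0.    ]))]
side caddy [(0.78, array([ 0.5721, -0.0117,  0.    ])), (0.19, array([ 0.7209, -0.1357,  0.    ]))]
side tray_rim [(0.86, array([ 0.5349, -0.0252,  0.045 ])), (0.56, array([0.5647, 0.0142, 0.045 ]))]
side tube_mouth [(0.91, array([ 0.619 , -0.0174,  0.082 ]))]
side nail_brush [(0.86, array([ 0.5507, -0.1272,  0.    ])), (0.45, array([ 0.5431, -0.0698,  0.    ]))]
```

View pics/c5.png

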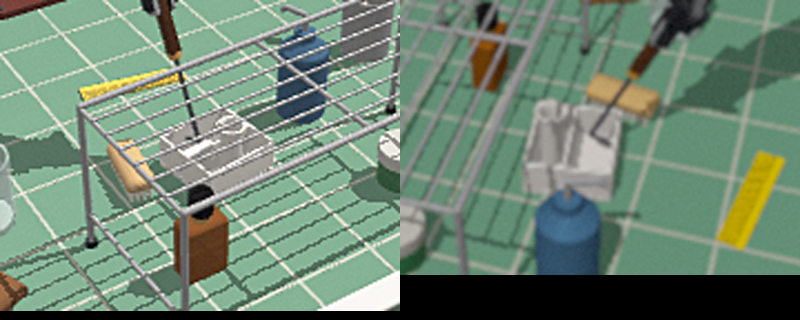

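The caddy is almost straight now (yaw about 7°) and clear of the nail brush and dispenser. It needs about 60 mm more.

```bash
python3 drag.py .52,-.038,.023,70 .50,-.036,.023,74 .476,-.034,.023,79; python3 - <<'E'
from h import *
S=cam("side")
for p in ((392,243),(372,278)): print(onz(ray(S,np.array(p)/[640,400]),0))
E
```

```text
.52,-.038,.023,70 [-0.0724  3.0092 -0.0118  0.0113  0.0042 -0.006 ] 0.0 0.0
.50,-.036,.023,74 [-0.0719  7.0092 -0.0143  0.0197  0.0083 -0.0111] 0.0 0.0
.476,-.034,.023,79 [-0.0713 12.0092 -0.0175  0.0297  0.0127 -0.0161] 0.0 0.0
[ 3.47980059e-01 -9.71889277e-02 -1.11022302e-16]
[0.38403579 0.04902149 0.        ]
```

```bash
python3 -m creep '[[[0,1.5,0,0.0057,0.0021,-0.003,0],[0,3,0,0.0113,0.0042,-0.006,0],[0,5,0,0.0155,0.0062,-0.0086,0],[0,7,0,0.0197,0.0083,-0.0111,0],[0,9.5,0,0.0247,0.0105,-0.0136,0],[0,12,0,0.0297,0.0127,-0.0161,0],[0,12,0,0.0297,0.0127,-0.0161,0]]]'
python3 - <<'E'
from plan import *
s=observe(); Rt=R.from_rotvec(s["tool_rot"]).as_matrix(); print("tip",s["ee_pos"]+Rt@[.025,0,.141])
for n in ("scene","side"):
    grab_frame(n); C=cam(n)
    for t,z in dict(caddy=0,tray_rim=.045,tube_mouth=.082,rack_front=.2,jar=0).items(): print(n,t,[(h["p"],np.round(onz(ray(C,h["centre"]),z),4)) for h in pinpoint(n,t)[:2]])
E
```

```text
t: 12.3
ee_pos: [0.4745, -0.0337, 0.1668]
tool_rot: [-0.155, 2.946, 0.013]
ft_force: [0.1, 1.1, -1.0]
opening: 0.176
grasp_force: 58.8
tip [ 0.47679347 -0.03364514  0.02364877]
scene caddy [(0.65, array([ 0.5172, -0.0215,  0.    ]))]
scene tray_rim [(0.69, array([ 0.4784, -0.0174,  0.045 ]))]
scene tube_mouth [(0.67, array([ 0.5403, -0.0225,  0.082 ])), (0.2, array([ 0.6307, -0.0815,  0.082 ]))]
scene rack_front [(0.94, array([0.6191, 0.0098, 0.2   ]))]
scene jar [(0.83, array([ 0.5192, -0.3084, -0.    ])), (0.17, array([ 0.4729, -0.0154, -0.    ]))]
side caddy [(0.67, array([ 0.5182, -0.0224,  0.    ]))]
side tray_rim [(0.67, array([ 0.4688, -0.0095,  0.045 ]))]
side tube_mouth [(0.83, array([ 0.5578, -0.044 ,  0.082 ]))]
side rack_front [(0.7, array([0.6101, 0.012 , 0.2   ]))]
side jar [(0.63, array([ 0.5151, -0.3008,  0.    ])), (0.53, array([ 0.6853, -0.2146,  0.    ]))]
```

```bash
python3 drag.py .453,-.033,.023,83 .462,-.033,.023,83  .462,-.033,.11,83
```

```text
.453,-.033,.023,83 [-7.5200e-02  4.0251e+00 -2.1400e-02  1.2600e-02  3.4000e-03 -2.1000e-03] 0.0 0.0
.462,-.033,.023,83 [-7.5200e-02  4.0251e+00 -2.1400e-02  3.9000e-03  2.5000e-03 -4.0000e-04] 0.0 0.0
.462,-.033,.11,83 [-7.5200e-02  4.0251e+00 -2.1400e-02 -1.2800e-02  2.4000e-03 -8.5800e-02] 0.0 0.0
```

```bash
python3 -m creep '[[[0,2,0,0.0063,0.0017,-0.001,0],[0,4,0,0.0126,0.0034,-0.0021,0],[0,4,0,0.0126,0.0034,-0.0021,0],[0,4,0,0.0039,0.0025,-0.0004,0],[0,4,0,0.0039,0.0025,-0.0004,0],[0,4,0,-0.002,0.0025,-0.03,0],[0,4,0,-0.009,0.0024,-0.065,0],[0,4,0,-0.0166,0.0024,-0.105,0],[0,4,0,-0.0243,0.0024,-0.145,0],[0,4,0,-0.0243,0.0024,-0.145,0]]]'
python3 - <<'E'
from plan import *
s=observe(); Rt=R.from_rotvec(s["tool_rot"]).as_matrix(); print("tip",s["ee_pos"]+Rt@[.025,0,.141],s["q"])
T={}
for n in ("scene","side"):
    grab_frame(n); C=cam(n)
    for t,z in dict(caddy=0,tray_rim=.045,tube_mouth=.082,rack_front=.2,jar=0,tumbler=0,hook_tip=0,hook_heel=0,hook_grip=0).items(): 
        f=pinpoint(n,t)[:1]; print(n,t,[(h["p"],np.round(onz(ray(C,h["centre"]),z),4)) for h in f]); T.setdefault(t,[]).extend(ray(C,h["centre"]) for h in f)
for t in("jar","tube_mouth","hook_tip","hook_heel","hook_grip"):
    if len(T[t])>1: print(t,tri(T[t]))
for t,d in(("grip",[0,0,-.009]),("heel",[0,0,.141])): print(t,s["ee_pos"]+Rt@d)
E
```

```text
t: 13.73
ee_pos: [0.4728, -0.0322, 0.3215]
tool_rot: [-0.157, 3.003, 0.005]
ft_force: [0.5, 0.8, -0.1]
opening: 0.176
grasp_force: 58.9
tip [ 0.4669802  -0.03325914  0.17846524] [ 0.31513501 -0.16276158 -0.28611445  1.76261467 -0.06106516  1.40197748
  1.71094372]
scene caddy [(0.67, array([ 0.4977, -0.0266, -0.    ]))]
scene tray_rim [(0.88, array([ 0.4503, -0.0161,  0.045 ]))]
scene tube_mouth [(0.91, array([ 0.5242, -0.0207,  0.082 ]))]
scene rack_front [(0.5, array([ 0.7579, -0.2368,  0.2   ]))]
scene jar [(0.92, array([ 0.5118, -0.3156,  0.    ]))]
scene tumbler [(0.82, array([0.4752, 0.3071, 0.    ]))]
scene hook_tip [(0.82, array([0.2285, 0.1073, 0.    ]))]
scene hook_heel [(0.74, array([0.2385, 0.1215, 0.    ]))]
scene hook_grip [(0.59, array([-0.1337,  0.3062,  0.    ]))]
side caddy [(0.58, array([ 0.4909, -0.0309,  0.    ]))]
side tray_rim [(0.86, array([ 0.463 , -0.0192,  0.045 ]))]
side tube_mouth [(0.69, array([ 0.5344, -0.036 ,  0.082 ]))]
side rack_front [(0.91, array([0.6033, 0.0103, 0.2   ]))]
side jar [(0.74, array([ 0.5214, -0.3081, -0.    ]))]
side tumbler [(0.92, array([0.4703, 0.3035, 0.    ]))]
side hook_tip [(0.66, array([ 0.501 , -0.2534,  0.    ]))]
side hook_heel [(0.48, array([ 0.5192, -0.2178,  0.    ]))]
side hook_grip [(0.76, array([ 0.5222, -0.5006,  0.    ]))]
jar (array([ 5.18501979e-01, -3.13845291e-01,  3.26972616e-04]), np.float64(0.00512475106693939))
tube_mouth (array([ 0.53300541, -0.02683772,  0.09020925]), np.float64(0.0007316585591221152))
hook_tip (array([ 0.47455427, -0.03604171,  0.17922317]), np.float64(0.004388623442408576))
hook_heel (array([ 0.48575877, -0.02045332,  0.17495592]), np.float64(0.0022359600507242824))
hook_grip (array([ 0.45999448, -0.02510405,  0.32380273]), np.float64(0.003129260992686153))
grip [ 0.47161938 -0.03224947  0.33046017]
heel [ 0.49162033 -0.03067265  0.18180797]
```

```bash
python3 - <<'E'
from plan import *
print(rel([.4718,-.3077,.275],R.from_rotvec([2.0724,1.679,.4818]).as_matrix()))
E
```

```text
[-1.537560e+01 -2.509310e+01  1.053624e+02  3.100000e-02 -2.743000e-01
  3.510000e-02]
```

```bash
python3 -m creep '[[[-15.4,-25.1,105.4,0.031,-0.2743,0.0351,0],[-15.4,-25.1,105.4,0.031,-0.2743,0.0351,0],[-15.4,-25.1,105.4,0.031,-0.2743,0.0351,0],[-15.4,-25.1,105.4,0.031,-0.2743,0.0351,0],[-15.4,-25.1,105.4,0.031,-0.2743,0.0351,0],[-15.4,-25.1,105.4,0.031,-0.2743,0.0351,0],[-15.4,-25.1,105.4,0.031,-0.2743,0.0351,0],[-15.4,-25.1,105.4,0.031,-0.2743,0.0351,0],[-15.4,-25.1,105.4,0.031,-0.2743,0.0351,0],[-15.4,-25.1,105.4,0.031,-0.2743,0.0351,0],[-15.4,-25.1,105.4,0.031,-0.2743,0.0351,0],[-15.4,-25.1,105.4,0.031,-0.2743,0.0351,0]]]'
python3 - <<'E'
from plan import *
print(rel([.4718,-.3077,.275],R.from_rotvec([2.0724,1.679,.4818]).as_matrix()))
E
```

```text
t: 15.73
ee_pos: [0.4715, -0.3081, 0.2748]
tool_rot: [1.72, 2.107, 0.41]
ft_force: [0.0, -0.1, 0.1]
opening: 0.178
grasp_force: 58.9
[-3.25450e+00 -5.31300e+00  2.22065e+01  4.00000e-04  4.00000e-04
 -0.00000e+00]
```

```bash
python3 -m creep '[[[-3.25,-5.3,22.2,0.0004,0.0004,0,0],[-3.25,-5.3,22.2,0.0004,0.0004,0,0],[-3.25,-5.3,22.2,0.0004,0.0004,0,0],[-3.25,-5.3,22.2,0.0004,0.0004,0,0],[-3.25,-5.3,22.2,0.0004,0.0004,0,0],[-3.25,-5.3,22.2,0.0004,0.0004,0,0]]]'
python3 - <<'E'
from plan import *
s=observe(); Rt=R.from_rotvec(s["tool_rot"]).as_matrix()
for t,d in(("heel",[0,0,.141]),("tip",[.025,0,.141])): print(t,s["ee_pos"]+Rt@d)
ims={n:grab_frame(n)[:,:,::-1] for n in("scene","side","wrist")}
for n in ims:
    C=cam(n)
    for t,z in dict(jar=0,hook_heel=.158,hook_tip=.158).items():
        print(n,t,[(h["p"],np.round(onz(ray(C,h["centre"]),z),4)) for h in pinpoint(n,t)[:1]])
    if n!="wrist": print(n,"box jar",[(h["p"],np.array(h["box"])*[640,400,640,400]) for h in find_in(n,"jar")[:1]])
c=np.zeros((400,800,3),np.uint8); c[:,:400]=cv2.resize(ims["scene"][120:280,160:320],(400,400),interpolation=cv2.INTER_CUBIC); c[:320,400:]=cv2.resize(ims["wrist"][60:260,200:450],(400,320)); cv2.imwrite("pics/c6.png",c)
print(rel(s["ee_pos"]+[0,0,-.1],Rt),s["q"])
E
```

```text
t: 16.23
ee_pos: [0.472, -0.3073, 0.2753]
tool_rot: [2.065, 1.688, 0.48]
ft_force: [0.4, 0.7, -0.1]
opening: 0.176
grasp_force: 58.9
heel [ 0.54504645 -0.3224527   0.15563765]
tip [ 0.55003357 -0.29795526  0.15557399]
scene jar [(0.95, array([ 0.5162, -0.3118,  0.    ]))]
scene hook_heel [(0.52, array([ 0.5469, -0.3281,  0.158 ]))]
scene hook_tip [(0.62, array([ 0.5436, -0.2978,  0.158 ]))]
scene box jar [(0.92, array([222.08 , 248.4  ,  38.592,  45.2  ]))]
side jar [(0.86, array([ 0.5192, -0.3129,  0.    ]))]
side hook_heel [(0.45, array([ 0.5492, -0.3351,  0.158 ]))]
side hook_tip [(0.51, array([ 0.5507, -0.3128,  0.158 ]))]
side box jar [(0.76, array([351.872, 181.44 ,  21.184,  37.28 ]))]
wrist jar [(0.88, array([ 0.5231, -0.3091,  0.    ]))]
wrist hook_heel [(0.98, array([ 0.5404, -0.328 ,  0.158 ]))]
wrist hook_tip [(0.88, array([ 0.5488, -0.3057,  0.158 ]))]
[-0.0029  0.0023 -0.0912  0.0002 -0.0529  0.0847] [ 0.70136926 -0.2398227  -0.03407524  2.03433422 -0.32574345  0.86394646
  0.61768692]
```

View pics/c6.png

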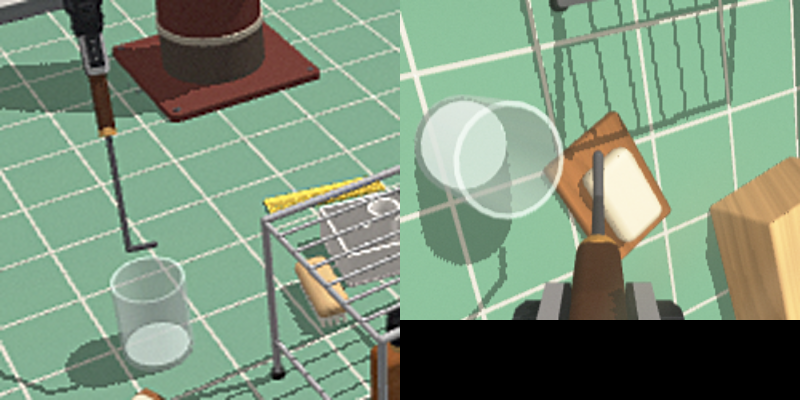

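The scene crop shows the hook hanging above the jar with its heel over the far half of the mouth, and the jar upright. I'll lower it a little steeper for clearance from the wall.

```bash
python3 - <<'E'
from plan import *
s=observe(); x=np.array([.2,.98,0]); x/=np.linalg.norm(x); hd=np.array([x[1],-x[0],0])
b=np.radians(28); z=np.sin(b)*hd-np.array([0,0,np.cos(b)]); Rm=np.c_[x,np.cross(z,x),z]
for h in (.135,.06,.0125):
    T=np.array([.540,-.3235,h])-.141*z; print(rel(T,Rm),T,ik(T,Rm,s["q"]))
E
```

```text
[ 3.9419e+00  1.1170e-01  5.7000e-03 -2.3000e-03 -5.2000e-03  1.5100e-02] [ 0.47514139 -0.31026355  0.25949561] (array([ 0.7 , -0.18, -0.06,  1.99, -0.27,  0.9 ,  0.57]), np.float64(0.0), np.float64(0.0))
[ 3.9419e+00  1.1170e-01  5.7000e-03 -2.2000e-03 -4.4900e-02  7.8800e-02] [ 0.47514139 -0.31026355  0.18449561] (array([ 0.69, -0.13, -0.05,  2.1 , -0.31,  0.74,  0.62]), np.float64(0.0), np.float64(0.0))
[ 3.9419e+00  1.1170e-01  5.7000e-03 -2.1000e-03 -7.0000e-02  1.1910e-01] [ 0.47514139 -0.31026355  0.13699561] (array([ 0.68, -0.08, -0.04,  2.16, -0.35,  0.63,  0.68]), np.float64(0.0), np.float64(0.0))
```

```bash
python3 -m creep '[[[3.9,0.1,0,-0.0023,-0.0052,0.0151,0],[3.9,0.1,0,-0.0023,-0.0052,0.0151,0],[3.9,0.1,0,-0.0023,-0.018,0.0363,0],[3.9,0.1,0,-0.0022,-0.0315,0.0575,0],[3.9,0.1,0,-0.0022,-0.0449,0.0788,0],[3.9,0.1,0,-0.0022,-0.0575,0.099,0],[3.9,0.1,0,-0.0021,-0.066,0.1125,0],[3.9,0.1,0,-0.0021,-0.07,0.119,0],[3.9,0.1,0,-0.0021,-0.07,0.119,0]]]'
python3 - <<'E'
from plan import *
s=observe();Rt=R.from_rotvec(s["tool_rot"]).as_matrix(); print("heel",s["ee_pos"]+Rt@[0,0,.141])
for n in("scene","side"):
    grab_frame(n);C=cam(n)
    for t,z in dict(jar=0,hook_heel=.01,hook_tip=.01).items():
        print(n,t,[(h["p"],np.round(onz(ray(C,h["centre"]),z),4)) for h in pinpoint(n,t)[:1]])
E
```

```text
t: 17.68
ee_pos: [0.4743, -0.3096, 0.1354]
tool_rot: [2.117, 1.728, 0.431]
ft_force: [-0.1, 0.6, -0.4]
opening: 0.179
grasp_force: 58.9
heel [ 0.53898109 -0.32265617  0.01077873]
scene jar [(0.6, array([ 0.5238, -0.3251, -0.    ]))]
scene hook_heel []
scene hook_tip [(0.55, array([0.3755, 0.1801, 0.01  ]))]
side jar [(0.7, array([ 0.5179, -0.3034,  0.    ]))]
side hook_heel [(0.41, array([0.4722, 0.3059, 0.01  ]))]
side hook_tip [(0.69, array([0.4356, 0.2325, 0.01  ]))]
```

```bash
python3 -m creep '[[[0,0,0,0,0,0,0.02],[0,0,0,0,0,0,0.03],[0,0,0,0,0,0,0.04],[0,0,0,0,0,0,0.05],[0,0,0,0,0,0,0.065],[0,0,0,0,0,0,0.065],[0,0,0,0,-0.006,-0.02,0.065],[0,0,0,0,-0.008,-0.05,0.065],[0,0,0,0,-0.008,-0.09,0.065],[0,0,0,0,-0.008,-0.12,0.065],[0,0,0,0,-0.008,-0.13,0.065]]]'
python3 - <<'E'
from plan import *
ims={n:grab_frame(n)[:,:,::-1] for n in("scene","side","wrist")}
c=np.zeros((560,800,3),np.uint8); c[:,:400]=cv2.resize(ims["scene"][130:290,180:294],(400,560),interpolation=cv2.INTER_CUBIC); c[:320,400:]=cv2.resize(ims["side"][110:350,230:530],(400,320)); c[320:560,400:784]=cv2.resize(ims["wrist"],(384,240)); cv2.imwrite("pics/c7.png",c)
print(observe()["q"])
rs=[]
for n in("scene","side"):
    C=cam(n)
    for t,z in dict(jar=0,brush_grip=.125,brush_foot=.01,tumbler=0,tube_mouth=.082,tray_rim=.045,caddy=0).items():
        f=pinpoint(n,t)[:2]; print(n,t,[(h["p"],(np.array(h["centre"])*[640,400]).round(1),np.round(onz(ray(C,h["centre"]),z),4)) for h in f])
E
```

```text
t: 19.0
ee_pos: [0.408, -0.2978, 0.2531]
tool_rot: [2.11, 1.722, 0.431]
ft_force: [1.3, -0.9, 0.4]
opening: 0.762
grasp_force: 0.0
[ 0.73944334 -0.309162   -0.01367945  2.1127957  -0.30366385  0.92624098
  0.65660181]
scene jar [(0.73, array([221.9, 261. ]), array([ 0.5267, -0.3162,  0.    ]))]
scene brush_grip [(0.64, array([384.6, 141.6]), array([0.4214, 0.2958, 0.125 ]))]
scene brush_foot [(0.39, array([212.9, 301.2]), array([ 0.6565, -0.3925,  0.01  ]))]
scene tumbler [(0.66, array([395.5, 184.9]), array([0.4912, 0.297 , 0.    ])), (0.44, array([285.4, 240.9]), array([ 0.5447, -0.1348,  0.    ]))]
scene tube_mouth [(0.88, array([313.1, 203.6]), array([ 0.5326, -0.0364,  0.082 ]))]
scene tray_rim [(0.97, array([304.8, 198.7]), array([ 0.4554, -0.0183,  0.045 ])), (0.47, array([309.4, 219.1]), array([ 0.5459, -0.057 ,  0.045 ]))]
scene caddy [(0.57, array([310.1, 217.4]), array([ 0.4904, -0.0222,  0.    ])), (0.49, array([383.5, 142.7]), array([0.2525, 0.4345, 0.    ]))]
side jar [(0.55, array([348.7, 190.6]), array([ 0.523 , -0.3037,  0.    ]))]
side brush_grip [(0.65, array([341.1, 328.5]), array([0.4211, 0.2978, 0.125 ]))]
side brush_foot [(0.9, array([303.9, 350.4]), array([0.4987, 0.3043, 0.01  ])), (0.29, array([312.8, 355.6]), array([0.4759, 0.3106, 0.01  ]))]
side tumbler [(0.59, array([315.4, 356.4]), array([0.4712, 0.3057, 0.    ]))]
side tube_mouth [(0.96, array([325.7, 224.2]), array([ 0.5382, -0.0348,  0.082 ]))]
side tray_rim [(0.77, array([353.8, 243.5]), array([ 0.4518, -0.0197,  0.045 ])), (0.36, array([294.8, 198.2]), array([ 0.6705, -0.1599,  0.045 ]))]
side caddy [(0.96, array([339.6, 247.8]), array([ 0.4932, -0.034 ,  0.    ]))]
```

View pics/c7.png

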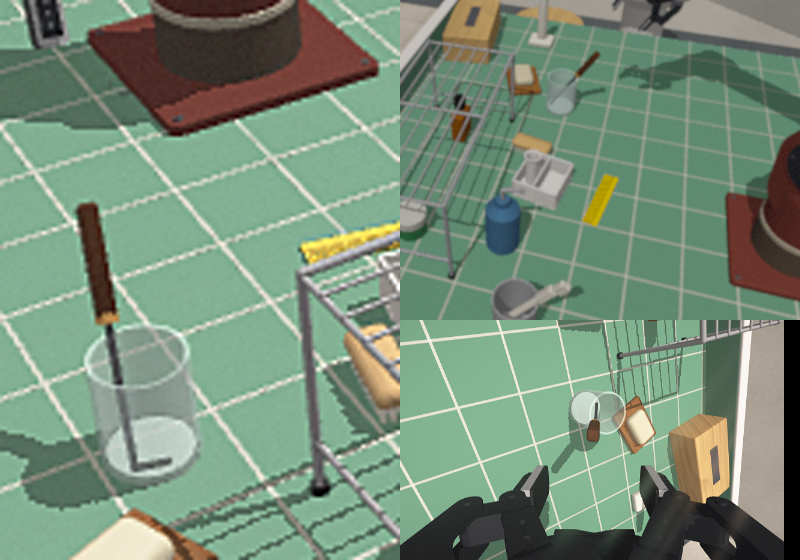

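The scene crop shows the hook leaning in the upright jar as at the start. The side view shows the caddy clear in front of the rack, with nail brush, comb and dispenser in place. That uses up my picture allowance, so from here I rely on the networks, forces and numeric image analysis.

```bash
python3 - <<'E'
from plan import *
A,S=cam("scene"),cam("side"); n=np.array([640,400])
g,e=tri([ray(A,np.array((384.6,141.6))/n),ray(S,np.array((341.1,328.5))/n)]); print(g,e)
g=(g+[.4231,.2947,.1206])/2; f=np.array([.4987,.304,.01]); z=unit(g-f); print(z,np.linalg.norm(g-f),np.degrees(np.arccos(z[2])))
z=np.array([-.528,-.048,.848]);z/=np.linalg.norm(z)
q=observe()["q"]
for d in (.075,.1,.13):
  for yaw in (0,90,-90):
    x=np.array([-z[1],z[0],0]); x=-x/np.linalg.norm(x); x=x if x[1]>0 else -x
    Rm=np.c_[x,np.cross(-z,x),-z]@R.from_euler("z",yaw,degrees=True).as_matrix()
    T=g+d*z; print(d,yaw,T.round(3),ik(T,Rm,q,.015),rel(T,Rm))
E
```

```text
[0.4208711  0.29692399 0.12419931] 0.0004701226317812485
[-0.56271198 -0.06006025  0.82446831] 0.1363298647992634 34.465376713220074
0.075 0 [0.382 0.292 0.186] (array([-0.15, -0.36, -0.79,  2.23,  0.22,  0.81, -0.99]), np.float64(0.0), np.float64(0.0)) [-3.94290e+00  8.38550e+00 -1.44792e+01  5.71700e-01 -1.55500e-01
 -1.26000e-02]
0.075 90 [0.382 0.292 0.186] (array([-0.15, -0.36, -0.79,  2.23,  0.22,  0.81, -2.56]), np.float64(0.0), np.float64(0.0)) [ 3.37120e+00  9.35520e+00  7.53155e+01  5.71700e-01 -1.55500e-01
 -1.26000e-02]
0.075 -90 [0.382 0.292 0.186] (array([-0.15, -0.36, -0.79,  2.23,  0.22,  0.81,  0.58]), np.float64(0.0), np.float64(0.0)) [-1.002500e+01  3.612500e+00 -1.042556e+02  5.717000e-01 -1.555000e-01
 -1.260000e-02]
0.1 0 [0.369 0.291 0.207] (array([-0.41, -0.36, -0.6 ,  2.22,  0.3 ,  0.9 , -1.07]), np.float64(0.0), np.float64(0.0)) [ -3.9429   8.3855 -14.4792   0.5679  -0.1567  -0.0373]
0.1 90 [0.369 0.291 0.207] (array([-0.4 , -0.36, -0.61,  2.22,  0.29,  0.9 , -2.63]), np.float64(0.0005), np.float64(0.1)) [ 3.37120e+00  9.35520e+00  7.53155e+01  5.67900e-01 -1.56700e-01
 -3.73000e-02]
0.1 -90 [0.369 0.291 0.207] (array([-0.41, -0.36, -0.6 ,  2.22,  0.3 ,  0.9 ,  0.5 ]), np.float64(0.0), np.float64(0.0)) [-1.002500e+01  3.612500e+00 -1.042556e+02  5.679000e-01 -1.567000e-01
 -3.730000e-02]
0.13 0 [0.353 0.29  0.233] (array([-0.95, -0.36, -0.21,  2.21,  0.47,  1.06, -1.25]), np.float64(0.0014), np.float64(0.3)) [ -3.9429   8.3855 -14.4792   0.5633  -0.1582  -0.0669]
0.13 90 [0.353 0.29  0.233] (array([-0.51, -0.36, -0.52,  2.17,  0.3 ,  1.  , -2.63]), np.float64(0.0065), np.float64(1.7)) [ 3.37120e+00  9.35520e+00  7.53155e+01  5.63300e-01 -1.58200e-01
 -6.69000e-02]
0.13 -90 [0.353 0.29  0.233] (array([-0.95, -0.36, -0.21,  2.21,  0.47,  1.06,  0.32]), np.float64(0.0014), np.float64(0.3)) [-1.002500e+01  3.612500e+00 -1.042556e+02  5.633000e-01 -1.582000e-01
 -6.690000e-02]
```

```bash
python3 -m creep '[[[-3.9,8.4,-14.5,0.571,-0.1557,-0.0175,0.05],[-3.9,8.4,-14.5,0.571,-0.1557,-0.0175,0.05],[-3.9,8.4,-14.5,0.571,-0.1557,-0.0175,0.05],[-3.9,8.4,-14.5,0.571,-0.1557,-0.0175,0.05],[-3.9,8.4,-14.5,0.571,-0.1557,-0.0175,0.05],[-3.9,8.4,-14.5,0.571,-0.1557,-0.0175,0.05],[-3.9,8.4,-14.5,0.571,-0.1557,-0.0175,0.05],[-3.9,8.4,-14.5,0.571,-0.1557,-0.0175,0.05],[-3.9,8.4,-14.5,0.571,-0.1557,-0.0175,0.05],[-3.9,8.4,-14.5,0.571,-0.1557,-0.0175,0.05],[-3.9,8.4,-14.5,0.571,-0.1557,-0.0175,0.05],[-3.9,8.4,-14.5,0.571,-0.1557,-0.0175,0.05]]]'
python3 -m creep '[[[0,0,0,0.09,0,0,0.05],[0,0,0,0.09,0,0,0.05],[0,0,0,0.09,0,0,0.05],[0,0,0,0.09,0,0,0.05]]]'
python3 - <<'E'
from plan import *
print(observe()["q"])
im=grab_frame("wrist"); C=cam("wrist"); np.save("w.npy",im)
for t in("brush_grip","brush_foot","tumbler"):
    print(t,[(h["p"],(np.array(h["centre"])*[640,400]).round(1)) for h in pinpoint("wrist",t)[:2]],[(h["p"],(np.array(h["box"])*[640,400,640,400]).round(1)) for h in find_in("wrist",t)[:1]])
g=np.array([.422,.2958,.1224]);z=unit([-.528,-.048,.848])
for d in(.047,0,-.145): print(d,proj(C,g+d*z))
p=proj(C,g+.047*z).astype(int)
hsv=cv2.cvtColor(im,cv2.COLOR_RGB2HSV)
sub=hsv[120:290:5,230:430:4]
for i,r in enumerate(sub): print(120+5*i,"".join("g" if (35<h<95 and s>50) else "#" if v>200 and s<50 else "+" if v>150 and s<60 else "." if v>80 else " " for h,s,v in r))
E
```

```text
t: 20.85
ee_pos: [0.4763, 0.0377, 0.1459]
tool_rot: [1.831, 2.006, 0.564]
ft_force: [0.4, -1.2, 0.1]
opening: 0.585
grasp_force: 0.0
t: 21.18
ee_pos: [0.4675, 0.1286, 0.1462]
tool_rot: [1.826, 2.012, 0.565]
ft_force: [0.0, -0.6, 0.4]
opening: 0.588
grasp_force: 0.0
[ 0.10139128 -0.36647227 -0.52339879  2.36275624 -0.00515211  0.57790688
 -0.34027178]
brush_grip [] []
brush_foot [(0.61, array([263.9, 326.1]))] []
tumbler [] [(0.52, array([295.5, 319.2,  89. ,  74.8]))]
0.047 [ 186.35949841 -293.61749292]
0 [ 231.11622181 -167.47138818]
-0.145 [278.73141406 -33.26873496]
120 ggggggggggg#ggggggggggggggggggggg.gggggggggggggggg
125 ggggggggggg#ggggggggggggggggggggg+gggggggggggggggg
130 ggggggggggg#ggggggggggggggggggggg+gggggggggggggggg
135 ggggggggggg#ggggggggggggggggggggg+gggggggggggggggg
140 ggggggggggg#gggggg...........gggg+gggggggggggggggg
145 ggggggggggg#gggg......................gggggggggggg
150 ggggggggggg#ggg..........................ggggggggg
155 #############g.............................ggggggg
160 ggg+##########..............................####+g
165 gggggggggg##gg...........
[... 641 characters left out ...]
gggg+gggggggggggggggggggg......++++###+ggggg
230 gggggggggg+gggggggggggggggggggggg.....+++++ggg#ggg
235 ggggggggg#+ggggggggggggggggggg+ggggggggggggggg+gg#
240 ggggg..+ +.ggggggggggggggggggg#gggggggg ...#####gg
245 gggg+++  #gggggggggggggggggggg#g#.####  .+++gg.ggg
250 ggg++++  +ggggggggggggg####++##ggggggg   +++gggggg
255   g+++   +ggggg.++++###ggggggg#ggggggg    +++  .gg
260   +++.   .###+.ggggggggggggggg#ggggggg    ++++ . g
265  .+++     gggggggggggggggggggg#ggggggg     +++....
270  +++      ggggggggggggggggg.gggggggggg     ..++.  
275 +.++      ggggggggggggggggggg#gggggggg      ...+  
280  ##.      ggggggggggggggggggg#gggggggg     .#+.   
285   #.     .#############gggg.g#gggggggg     .++
```

```bash
python3 - <<'E'
from plan import *
s=observe();Rt=R.from_rotvec(s["tool_rot"]).as_matrix()
print(rel(s["ee_pos"]-np.array([0,.05,0]),Rt)[3:])
x=unit([.1,1,0]); b=np.radians(15); z=np.array([np.sin(b),-.1*np.sin(b),-np.cos(b)]);x=unit(x-z*(x@z)); Rm=np.c_[x,np.cross(z,x),z]
for T in ([.44,.09,.30],[.40,.27,.31],[.37,.27,.31],[.37,.27,.27]): print(T,rel(T,Rm),ik(np.array(T),Rm,s["q"],.015))
for n in("scene","side"):
    grab_frame(n);C=cam(n)
    for t in("dispenser","tumbler"): print(n,t,[(h["p"],np.round(onz(ray(C,h["centre"]),0),4)) for h in pinpoint(n,t)[:1]])
E
```

```text
[-0.0498 -0.0038 -0.0023]
[0.44, 0.09, 0.3] [16.2209 -4.3167  9.9465 -0.0313  0.0541 -0.148 ] (array([ 0.16, -0.32, -0.43,  1.93, -0.04,  1.26, -0.36]), np.float64(0.0), np.float64(0.0))
[0.4, 0.27, 0.31] [16.2209 -4.3167  9.9465  0.1515  0.0389 -0.1688] (array([ 0.08, -0.23, -0.78,  1.81,  0.03,  1.31, -0.8 ]), np.float64(0.0), np.float64(0.0))
[0.37, 0.27, 0.31] [ 1.62209e+01 -4.31670e+00  9.94650e+00  1.54200e-01  1.34000e-02
 -1.84300e-01] (array([ 0.1 , -0.3 , -0.79,  1.84, -0.03,  1.33, -0.78]), np.float64(0.0), np.float64(0.0))
[0.37, 0.27, 0.27] [ 1.62209e+01 -4.31670e+00  9.94650e+00  1.54100e-01 -7.40000e-03
 -1.50200e-01] (array([ 0.1 , -0.29, -0.81,  1.91, -0.02,  1.25, -0.8 ]), np.float64(0.0), np.float64(0.0))
scene dispenser [(0.71, array([0.5351, 0.1442, 0.    ]))]
scene tumbler [(0.86, array([0.4738, 0.2961, 0.    ]))]
side dispenser [(0.9, array([0.5425, 0.1428, 0.    ]))]
side tumbler [(0.86, array([0.4677, 0.3032, 0.    ]))]
```

```bash
python3 -m creep '[[[0,0,0,-0.025,-0.002,-0.001,0.05],[0,0,0,-0.05,-0.004,-0.002,0.05],[5,-1.4,3,-0.045,0.02,-0.05,0.05],[10,-2.8,6,-0.038,0.04,-0.1,0.05],[16.2,-4.3,9.9,-0.0313,0.0541,-0.148,0.05],[16.2,-4.3,9.9,0.007,0.051,-0.152,0.05],[16.2,-4.3,9.9,0.045,0.048,-0.157,0.05],[16.2,-4.3,9.9,0.083,0.045,-0.161,0.05],[16.2,-4.3,9.9,0.12,0.042,-0.165,0.05],[16.2,-4.3,9.9,0.1515,0.0389,-0.1688,0.05],[16.2,-4.3,9.9,0.1515,0.0389,-0.1688,0.05]]]'
cat > look.py <<'E'
from plan import *
print(observe()["q"].round(3))
im=grab_frame("wrist"); C=cam("wrist"); np.save("w.npy",im)
for t in("brush_grip","brush_foot","tumbler"):
    print(t,[(h["p"],(np.array(h["centre"])*[640,400]).round(1)) for h in pinpoint("wrist",t)[:2]],[(h["p"],(np.array(h["box"])*[640,400,640,400]).round(1)) for h in find_in("wrist",t)[:1]])
g=np.array([.422,.2958,.1224]);z=unit([-.528,-.048,.848])
for d in(.047,0,-.145): print(d,proj(C,g+d*z))
c=(proj(C,g+.02*z)/4).astype(int)*4
hsv=cv2.cvtColor(im,cv2.COLOR_RGB2HSV); y0,x0=max(c[1]-80,0),max(c[0]-100,0)
for i in range(y0,min(y0+160,400),4): print(i,"".join("g" if (35<h<95 and s>50) else "#" if v>205 else "+" if v>165 else "-" if v>125 else "." if v>80 else " " for h,s,v in hsv[i,x0:x0+200:2].astype(int)))
print("x0",x0)
E
python3 look.py
```

```text
t: 22.75
ee_pos: [0.3965, 0.2792, 0.3109]
tool_rot: [2.166, 1.984, 0.267]
ft_force: [-1.3, -0.4, -0.7]
opening: 0.584
grasp_force: 0.0
[-0.143 -0.198 -0.616  1.808  0.084  1.319 -0.861]
brush_grip [(0.75, array([302.3, 141.7])), (0.46, array([370.3, 230.1]))] [(0.93, array([303.2, 138.4,  72.7,  29.4]))]
brush_foot [(0.86, array([339.3, 127.4])), (0.68, array([273.6, 346.6]))] [(0.67, array([305.7, 141.4,  66.4,  28.3]))]
tumbler [(0.76, array([317.2, 129.3])), (0.16, array([370. , 228.5]))] []
0.047 [277.94647421 157.88840641]
0 [296.14241541 147.03419933]
-0.145 [332.50119986 125.34552871]
68 ggggggggggggggggggggggggggggggggg##gggggggggggggggggggggggggggggggggggg##ggggggggggggggggggggggggggg
72 ggggggggggggggggggggggggggggggggg+#gggggggggggggggggggggggggggggggggggg##ggggggggggggggggggggggggggg
76 gggggggggggggggggggggggggggggggggg##ggggggggggggggggggggggggggggggggggg+#ggggggggggggggggggggggggggg
80 gggggggggggggggggggggggggggggggggg##ggggggggggggggggggggggggggggggggggg+#ggggggggggggggggggggggggggg
84 gggggggggggggggggggggggggggggggggg##gggggggggggggggggggggggggggggggggggg#ggggggggg
[... 2997 characters left out ...]
ggggg--gggggggggggggggggggggggggggggggg##gggggggggggggggggggggg
204 gggg##gggggggggggggggggggggggggggggggggggg-+gggggggggggggggggggggggggggggggg##gggggggggggggggggggggg
208 ggggg##gggggggggggggggggggggggggggggggggggg#gggggggggggggggggggggggggggggggg+#gggggggggggggggggggggg
212 ggggg##gggggggggggggggggggggggggggggggggggg#+ggggggggggggggggggggggggggggggg+#gggggggggggggg.-gggggg
216 gggggg#gggggggggggggggggggggggggggggggggggg##gggggggggggggggggggggggggggggggg#gggggggg............gg
220 gggggg##ggggggggggggggggggggggggggggggggggg##gggggggggggggggggggggggggggggggg#gggggg................
224 gggggg##gggggggggggggggggggggggggggggggggggg#gggggggggggggggggggggggggggggggg#ggggg....g............
x0 188
```

```bash
python3 - <<'E'
import numpy as np,cv2
im=np.load("w.npy"); hsv=cv2.cvtColor(im,cv2.COLOR_RGB2HSV).astype(int)
for i in range(124,164): print(i,"".join("." if (35<h<95 and s>50) else "0123456789"[min(9,v*10//256)] for h,s,v in hsv[i,262:345]))
print(im[150,266:290].tolist())
E
```

```text
124 998...........................44444444444445876555555555555555555555555555555544444
125 999...........................44444444444446875555555555555555555555555555555544444
126 999...........................34444444444437865555555555555545667765555555555554444
127 999...........................34444444444437865555555555555567888888755555555554444
128 8997..........................44444444444338855555555554566788899999885555555544444
129 8998..........................44444444444348855555555556788888888888886555555544444
130 8998..........................44444444444348855555556678888888888888887555555444444
131 8998..........................44444444444358755555677888888988888888887555555444444
132 7999..........................44444444344368745567888888888888888887776555555444444
133 .999..........................44444443344468766788888888888888888777665555555344444
134 .999..........................44444434566778878888898888888888877766555555555344444
135 .9997..........................4444456777888888888888888888887776655555555554444444
136 .8998..........................445667778
[... 2128 characters left out ...]
887765555555555555555555555
161 ....8998...............................................5678877655555555555555555555
162 ....7998.................................................56888776555555555555555567
163 .....999..................................................4567887777666555566677788
[[239, 235, 221], [244, 237, 225], [149, 193, 157], [128, 183, 146], [199, 220, 188], [244, 235, 220], [240, 233, 218], [244, 239, 223], [246, 241, 225], [247, 242, 228], [241, 235, 219], [240, 235, 218], [245, 239, 224], [244, 238, 223], [243, 238, 221], [238, 231, 212], [182, 171, 154], [247, 241, 230], [248, 243, 232], [251, 248, 239], [253, 249, 241], [250, 244, 234], [214, 201, 182], [215, 204, 187]]
```

The pixel map shows the head's end as 17-18 px along columns and 10-11 px along rows. So the brush's y axis (the pinch) lies across, along world y, and I need the closing axis sideways.

```bash
python3 - <<'E'
from plan import *
A,S,W=cam("scene"),cam("side"),cam("wrist"); n=np.array([640,400])
rs=[ray(A,np.array((384.6,141.6))/n),ray(S,np.array((341.1,328.5))/n),ray(W,np.array((302.3,141.7))/n)]
g,e=tri(rs); print(g,e)
# head end centre observed ~ (278.5,150.5) in wrist
for az in (182,185,188,191,194):
    a=np.radians(az); z=np.array([np.sin(.5585)*np.cos(a),np.sin(.5585)*np.sin(a),np.cos(.5585)]); print(az,"top",proj(W,g+.047*z),"foot",proj(W,g-.145*z),(g-.145*z).round(4))
z=unit([-.528,-.048,.848]); s=observe()
b=np.radians(27); zt=np.array([np.sin(b)*np.cos(.09),np.sin(b)*np.sin(.09),-np.cos(b)]); y=np.array([-np.sin(.09),np.cos(.09),0])
Rm=frame(zt,y); print("x",Rm[:,0])
for d in (.13,.085,.003):
    G=g+d*z; T=G+.019*zt; print(d,T.round(4),rel(T,Rm),ik(T,Rm,s["q"],.015))
E
```

```text
[0.42503983 0.29543721 0.12609876] 0.005503148406291138
182 top [278.2303197  150.66591005] foot [333.79724102 123.55937441] [0.5018 0.2981 0.0031]
185 top [278.50921678 152.09538092] foot [333.38046415 120.65181059] [0.5016 0.3021 0.0031]
188 top [278.86159782 153.50456883] foot [332.81837928 117.76007814] [0.5011 0.3061 0.0031]
191 top [279.28617152 154.8895198 ] foot [332.11127071 114.89152818] [0.5005 0.3101 0.0031]
194 top [279.7814414 156.2463825] foot [331.25976438 112.0535775 ] [0.4996 0.314  0.0031]
x [-0.88740038 -0.08008237 -0.4539905 ]
0.13 [0.365  0.29   0.2194] [-1.27058e+01 -6.38310e+00 -9.97059e+01  1.67000e-02 -5.91000e-02
  7.78000e-02] (array([-0.53, -0.33, -0.46,  2.16,  0.26,  0.99,  0.57]), np.float64(0.0), np.float64(0.0))
0.085 [0.3888 0.2921 0.1812] [-1.27058e+01 -6.38310e+00 -9.97059e+01  2.12000e-02 -4.65000e-02
  1.20700e-01] (array([-0.45, -0.25, -0.5 ,  2.19,  0.3 ,  0.89,  0.54]), np.float64(0.0), np.float64(0.0))
0.003 [0.432  0.2961 0.1117] [-1.27058e+01 -6.38310e+00 -9.97059e+01  2.94000e-02 -2.34000e-02
  1.99000e-01] (array([-0.29, -0.08, -0.62,  2.21,  0.45,  0.72,  0.44]), np.float64(0.0), np.float64(0.0))
```

```bash
python3 -m creep '[[[-12.7,-6.4,-99.7,0.0167,-0.0591,0.06,0.05],[-12.7,-6.4,-99.7,0.0167,-0.0591,0.06,0.05],[-12.7,-6.4,-99.7,0.0167,-0.0591,0.06,0.05],[-12.7,-6.4,-99.7,0.0167,-0.0591,0.06,0.05],[-12.7,-6.4,-99.7,0.0167,-0.0591,0.06,0.05],[-12.7,-6.4,-99.7,0.0167,-0.0591,0.06,0.05],[-12.7,-6.4,-99.7,0.0167,-0.0591,0.06,0.05],[-12.7,-6.4,-99.7,0.0167,-0.0591,0.06,0.05],[-12.7,-6.4,-99.7,0.0167,-0.0591,0.06,0.05],[-12.7,-6.4,-99.7,0.0167,-0.0591,0.06,0.05],[-12.7,-6.4,-99.7,0.0167,-0.0591,0.06,0.05],[-12.7,-6.4,-99.7,0.0167,-0.0591,0.06,0.05]]]'
python3 - <<'E'
from plan import *
g=np.array([.425,.2955,.128]); a=np.radians(183); z=np.array([.53*np.cos(a),.53*np.sin(a),.848]); s=observe(); print(s["q"].round(3))
b=np.radians(27); zt=np.array([np.sin(b)*np.cos(.06),np.sin(b)*np.sin(.06),-np.cos(b)]); Rm=frame(zt,[-np.sin(.06),np.cos(.06),0])
for d in (.13,.085,.003):
    T=g+d*z+.019*zt; print(d,T.round(4),rel(T,Rm))
E
```

```text
t: 24.1
ee_pos: [0.3603, 0.2909, 0.2367]
tool_rot: [0.223, 2.681, 0.066]
ft_force: [-0.0, -0.9, 0.1]
opening: 0.584
grasp_force: 0.0
[-0.441 -0.322 -0.532  2.101  0.232  1.061  0.345]
0.13 [0.3648 0.2924 0.2213] [-1.03350e+00 -9.64800e-01 -1.27072e+01  2.90000e-03  9.00000e-04
  1.59000e-02]
0.085 [0.3886 0.2937 0.1832] [-1.03350e+00 -9.64800e-01 -1.27072e+01 -1.70000e-03  2.50000e-03
  6.06000e-02]
0.003 [0.432  0.2959 0.1136] [-1.03350e+00 -9.64800e-01 -1.27072e+01 -9.90000e-03  5.30000e-03
  1.42100e-01]
```

Finish the turn at d = 0.13 and check the lateral alignment of the brush numerically.

```bash
python3 -m creep '[[[-1,-1,-12.7,0.0029,0.0009,0.0159,0.05],[-1,-1,-12.7,0.0029,0.0009,0.0159,0.05],[-1,-1,-12.7,0.0029,0.0009,0.0159,0.05],[-1,-1,-12.7,0.0029,0.0009,0.0159,0.05]]]'
python3 - <<'E'
from plan import *
s=observe();print(s["q"].round(3))
im=grab_frame("wrist"); C=cam("wrist"); np.save("w2.npy",im)
g=np.array([.425,.2955,.128]); a=np.radians(183); z=np.array([.53*np.cos(a),.53*np.sin(a),.848])
for d in(.047,0,-.145): print(d,proj(C,g+d*z))
for t in("brush_grip","brush_foot","tumbler"):
    print(t,[(h["p"],(np.array(h["centre"])*[640,400]).round(1)) for h in pinpoint("wrist",t)[:2]])
hsv=cv2.cvtColor(im,cv2.COLOR_RGB2HSV).astype(int)
for i in range(130,262,4): print(i,"".join("." if (35<h<95 and ss>50) else "0123456789"[min(9,v*10//256)] for h,ss,v in hsv[i,270:380:2]))
E
```

```text
t: 24.43
ee_pos: [0.3646, 0.2928, 0.2214]
tool_rot: [-0.068, 2.67, 0.021]
ft_force: [0.1, 0.5, -0.8]
opening: 0.585
grasp_force: 0.0
[-0.482 -0.317 -0.506  2.14   0.262  1.007  0.523]
0.047 [322.12199017 208.11140469]
0 [322.14548163 196.52640251]
-0.145 [322.18656703 176.26480075]
brush_grip [(0.76, array([332.7, 198.2]))]
brush_foot []
tumbler [(0.7, array([331. , 157.3]))]
130 ......75.........................................898...
134 ......76...............55555555555556............99....
138 ......76............55555555555555555555.........99....
142 ......76..........5555555555555555555555557......98....
146 ......76.........555555555555555555555555566....99.....
150 ......77........5555555555555555555555555556....99.....
154 ......77........55555555555555555555555555566...99.....
158 ......77.......555555555555555555555555555556..99......
162 ......77.......5555555555555555555555555555567.99......
166 ......67.......5555555555555555555555555555566.99......
170 8.....67.......555555555555555555555555555555699.......
174 ....889999999975555555555555555555555555555566998888...
1
[... 558 characters left out ...]
6665555555555555899999555555555558......
218 .......99....88665655555555555555555555555555557.......
222 .......99.....896655555555555555555555555555578........
226 999999999999988889745555555555555555555555578..........
230 ..3222199..........898655555555555555557789899999999999
234 ..2455299..............889897877888888...99............
238 ...556.89................................98............
242 ...557..9................................9.............
246 ..555...9...............................99.............
250 ..555...9...............................98.............
254 ..555...9...............................9..............
258 ..556...9..............................89..............
```

The pixel map puts the brush end at column ~337 where I predicted 322. So the brush lies about 9.5 mm further along tool y, and I'll correct that during the descent.

```bash
python3 -m creep '[[[0,0,0,0,0.0095,0.01,0.05],[0,0,0,-0.003,0.0095,0.04,0.05],[0,0,0,-0.006,0.0095,0.07,0.05],[0,0,0,-0.009,0.0095,0.1,0.05],[0,0,0,-0.011,0.0095,0.124,0.05],[0,0,0,-0.011,0.0095,0.1255,0.05],[0,0,0,-0.011,0.0095,0.1255,0.05]]]'
python3 - <<'E'
from plan import *
im=grab_frame("wrist"); C=cam("wrist"); print(observe()["ft_force"])
hsv=cv2.cvtColor(im,cv2.COLOR_RGB2HSV).astype(int)
for i in range(150,330,5): print(i,"".join("." if (35<h<95 and ss>50) else "0123456789"[min(9,v*10//256)] for h,ss,v in hsv[i,220:440:3]))
E
```

```text
t: 25.22
ee_pos: [0.4302, 0.3058, 0.1133]
tool_rot: [-0.071, 2.672, 0.018]
ft_force: [-1.3, 0.6, 1.1]
opening: 0.589
grasp_force: 0.0
[0.03298817 0.6395573  0.50684776]
150 ...........76.........555555555555555555555555......98....................
155 ...........77........55555555555555555555555555....99.....................
160 ...........77.......5555555555555555555555555556...99.....................
165 ...........67.......5555555555555555555555555566...98.....................
170 ...........67.......5555555555555555555555555556..99......................
175 ............7.......55555555555555555555555555556.99......................
180 ............75.....555555554555555555555555555556.99......................
185 ............76.....555555554455555555555555555556.9.......................
190 ..8888899999999999955555555555555555555555555555589.......................
195 ............99....55555555555555555555555555555555999999999999999999999999
200 ............89....55555555555555555555555555555556........................
205 .............9....55555555555555555555555555555556........
[... 1212 characters left out ...]
89222222219.........8888888888888988..9.........11222233662211111111
290 111111223222222.9..............899999999...98..........2222333222211111111
295 111111123312121.9..............999999999...9...........2223333222111111111
300 11111112222222..9..........................9............333332211111111111
305 11111111332221..9.........................99............333222111111111111
310 1111111112111...9.............88888888999999999999999999932221111111111111
315 1111111112111...99........................9..............22221111111111111
320 111111111111.....9.......................89...............2111111111111111
325 1111111111116....9.......................9................1111111.11111111
```

The brush is centred between the fingers (column 325). Closing now.

```bash
python3 -m creep '[[[0,0,0,0,0,0,0.0],[0,0,0,0,0,0,0.0],[0,0,0,0,0,0,0.0],[0,0,0,0,0,0,0.0],[0,0,0,0,0,0,0.0]]]' 40
python3 - <<'E'
from plan import *
s=observe(); print(s["q"].round(3),s["opening"]*85.4); Rt=R.from_rotvec(s["tool_rot"]).as_matrix()
print(rel(s["ee_pos"]+np.array([0,0,.17]),Rt), ik(s["ee_pos"]+np.array([0,0,.17]),Rt,s["q"],.015))
E
```

```text
t: 25.68
ee_pos: [0.4306, 0.3075, 0.1156]
tool_rot: [-0.074, 2.668, 0.022]
ft_force: [-3.8, 0.4, 6.3]
opening: 0.133
grasp_force: 39.6
[-0.416 -0.063 -0.539  2.189  0.491  0.763  0.35 ] 11.392950404289122
[ 0.      0.      0.     -0.0774  0.0005 -0.1513] (array([-0.45, -0.22, -0.44,  1.95,  0.28,  1.08,  0.63]), np.float64(0.0), np.float64(0.0))
```

```bash
python3 -m creep '[[[0,0,0,-0.009,0,-0.0178,0],[0,0,0,-0.023,0,-0.0445,0],[0,0,0,-0.0395,0,-0.0772,0],[0,0,0,-0.0555,0,-0.1085,0],[0,0,0,-0.0715,0,-0.14,0],[0,0,0,-0.0774,0,-0.1513,0],[0,0,0,-0.0774,0,-0.1513,0]]]'
python3 - <<'E'
from plan import *
s=observe(); Rt=R.from_rotvec(s["tool_rot"]).as_matrix()
rs={}
for n in("scene","side","wrist"):
    grab_frame(n);C=cam(n)
    for t in("brush_grip","brush_foot","tumbler","tube_mouth","tray_rim"):
        f=pinpoint(n,t)[:1]
        if f: print(n,t,f[0]["p"],(np.array(f[0]["centre"])*[640,400]).round(1),onz(ray(C,f[0]["centre"]),{"tumbler":0,"tube_mouth":.082,"tray_rim":.045}.get(t,0)).round(4)); rs.setdefault(t,[]).append(ray(C,f[0]["centre"]))
for t in rs:
    if len(rs[t])>1: print(t,tri(rs[t]))
print(s["ee_pos"],Rt.round(3), "grip exp",s["ee_pos"]-.019*Rt[:,2])
E
```

```text
t: 26.27
ee_pos: [0.4318, 0.3077, 0.2888]
tool_rot: [-0.072, 2.665, 0.025]
ft_force: [0.6, 0.9, -0.4]
opening: 0.129
grasp_force: 39.2
scene brush_grip 0.48 [388.7  90.7] [-0.1051  0.742   0.    ]
scene brush_foot 0.62 [406.8 136.8] [0.2639 0.5347 0.    ]
scene tumbler 0.93 [393.5 181.4] [0.472  0.3041 0.    ]
scene tube_mouth 0.82 [314.5 202.6] [ 0.5307 -0.0306  0.082 ]
scene tray_rim 0.93 [303.7 198.8] [ 0.4541 -0.0214  0.045 ]
side brush_grip 0.75 [344.2 278.7] [ 0.4559  0.0725 -0.    ]
side brush_foot 0.87 [305.3 306.2] [0.5315 0.185  0.    ]
side tumbler 0.77 [316.3 354.6] [0.4704 0.301  0.    ]
side tube_mouth 0.93 [328.1 225.4] [ 0.5305 -0.0321  0.082 ]
side tray_rim 0.57 [353.9 189.4] [ 0.4993 -0.2588  0.045 ]
wrist brush_grip 0.98 [323.8 242.1] [ 0.7727  0.3267 -0.    ]
wrist brush_foot 0.84 [321.6 195.6] [0.6609 0.3169 0.    ]
wrist tumbler 0.81 [322.6  82.1] [0.475  0.3083 0.    ]
wrist tube_mouth 0.93 [ 14.8 142.6] [ 0.5272 -0.0301  0.082 ]
wrist tray_rim 0.74 [ 9.3 66.3] [ 0.4562 -0.0223  0.045 ]
brush_grip (array([0.42252975, 0.30288632, 0.29468184]), np.float64(0.006739573005229724))
brush_foot (array([0.50025381, 0.30727461, 0.1780296 ]), np.float64(0.00624847692322371))
tumbler (array([0.47204636, 0.30484103, 0.00216515]), np.float64(0.0038698151253433893))
tube_mouth (array([ 0.52950574, -0.03112323,  0.08152248]), np.float64(0.0016611278617561045))
tray_rim (array([ 0.47650661, -0.05652565,  0.09942992]), np.float64(0.08320134446676068))
[0.43184434 0.30770354 0.28878417] [[-0.887 -0.056  0.457]
 [-0.047  0.998  0.03 ]
 [-0.458  0.005 -0.889]] grip exp [0.42315253 0.3071308  0.3056698 ]
```

```bash
cat > ins.py <<'E'
from plan import *
from scipy.optimize import least_squares
c=get_calibration("wrist");K=np.array(c["K"]);M=np.linalg.inv(np.array(c["mount"]))
def pt(p): q=K@(M@np.r_[p,1])[:3]; return q[:2]/q[2]
def foot(v): # v: x shift, grip z, tilt about tool y, tilt about tool x
    g=np.array([v[0],0,v[1]]); return g,g+.145*unit([np.sin(v[2]),np.sin(v[3]),np.cos(v[2])])
def down(d,yaw): # tool R such that tool-frame brush dir d points down and tool y near world az yaw
    y=np.array([-np.sin(yaw),np.cos(yaw),0]); z=np.array([0,0,-1.]); B=frame(d,[0,1,0]); return frame(z,y)@B.T
E
python3 - <<'E'
from ins import *
ob=np.r_[323.8,242.1,321.6,195.6]
f=lambda v: np.r_[pt(foot(v)[0])-ob[:2],pt(foot(v)[1])-ob[2:],(v[1]+.019)*800,v[0]*800,v[3]*20]
o=least_squares(f,[0,-.019,-.09,0]); print(o.x,np.degrees(o.x[2:]),o.fun)
s=observe();Rt=R.from_rotvec(s["tool_rot"]).as_matrix(); g,ft=foot(o.x); print("grip",s["ee_pos"]+Rt@g,"foot",s["ee_pos"]+Rt@ft,"foot tool",ft)
d=unit(ft-g); Rm=down(d,0.0); print(Rm.round(3))
for h in(.2,.1):
    T=np.array([.5295,-.031,h])-Rm@ft; print(h,T,rel(T,Rm),ik(T,Rm,s["q"]))
E
```

```text
[ 0.00103468 -0.01857012 -0.10654361 -0.0106    ] [-6.10449941 -0.607335  ] [-2.66041637e-01  3.38349282e-01  2.59645013e-02 -8.97494931e-06
  3.43907418e-01  8.27743860e-01 -2.11999909e-01]
grip [0.4214811 0.3058588 0.3004294] foot [0.50060824 0.30889417 0.17896055] foot tool [-0.01438407 -0.00153688  0.12559958]
[[-0.994  0.    -0.106]
 [-0.001  1.     0.011]
 [ 0.106  0.011 -0.994]]
0.2 [ 0.52855403 -0.03080312  0.3264262 ] [ 6.41000e-02  3.30689e+01  3.26440e+00 -8.96000e-02 -3.42000e-01
 -2.10000e-03] (array([ 0.09,  0.14, -0.12,  1.45,  0.  ,  1.65,  1.54]), np.float64(0.0), np.float64(0.0))
0.1 [ 0.52855403 -0.03080312  0.2264262 ] [ 0.0641 33.0689  3.2644 -0.0442 -0.3422  0.087 ] (array([ 0.11,  0.17, -0.14,  1.62,  0.01,  1.46,  1.54]), np.float64(0.0), np.float64(0.0))
```

```bash
python3 -m creep '[[[0,4,0,-0.0137,0,-0.0267,0],[0,10,1,-0.028,-0.03,-0.03,0],[0,17,2,-0.04,-0.07,-0.025,0],[0,24,2.5,-0.052,-0.11,-0.02,0],[0,30,3,-0.062,-0.15,-0.015,0],[0.1,33.1,3.3,-0.07,-0.19,-0.01,0],[0.1,33.1,3.3,-0.076,-0.23,-0.006,0],[0.1,33.1,3.3,-0.082,-0.27,-0.004,0],[0.1,33.1,3.3,-0.086,-0.31,-0.0021,0],[0.1,33.1,3.3,-0.0896,-0.342,-0.0021,0],[0.1,33.1,3.3,-0.0896,-0.342,-0.0021,0],[0.1,33.1,3.3,-0.0896,-0.342,-0.0021,0]]]'
cat > chk.py <<'E'
from ins import *
s=observe();Rt=R.from_rotvec(s["tool_rot"]).as_matrix(); ft=np.array([-.0144,-.0015,.1256]); g=np.array([.001,0,-.0186])
print("model foot",(s["ee_pos"]+Rt@ft).round(4),"axis",(Rt@unit(ft-g)).round(3),"F",s["ft_force"].round(1))
rs={}
for n in("scene","side","wrist"):
    grab_frame(n);C=cam(n)
    for t in("brush_grip","brush_foot","tube_mouth","tray_rim"):
        f=[h for h in pinpoint(n,t)[:1] if h["p"]>.5]
        if f: print(n,t,f[0]["p"],(np.array(f[0]["centre"])*[640,400]).round(1),onz(ray(C,f[0]["centre"]),{"tube_mouth":.082,"tray_rim":.045}.get(t,.2)).round(4)); rs.setdefault(t,[]).append(ray(C,f[0]["centre"]))
for t in rs:
    if len(rs[t])>1: print(t,tri(rs[t]))
print("up10mm in tool",(Rt.T@[0,0,.01]).round(4),"x",(Rt.T@[.01,0,0]).round(4))
E
python3 chk.py
```

```text
t: 28.17
ee_pos: [0.5287, -0.0331, 0.3262]
tool_rot: [-0.007, -3.034, -0.015]
ft_force: [0.1, 1.0, 0.1]
opening: 0.13
grasp_force: 39.2
model foot [ 0.5296 -0.0334  0.1998] axis [-0.001 -0.001 -1.   ] F [0.1 1.  0.1]
scene brush_grip 0.67 [224.5 258.4] [ 0.7363 -0.3721  0.2   ]
scene brush_foot 0.78 [310.8 167.6] [ 0.5313 -0.0408  0.2   ]
scene tube_mouth 0.81 [315.3 203.7] [ 0.5363 -0.0313  0.082 ]
scene tray_rim 0.6 [305.4 197. ] [ 0.449  -0.0125  0.045 ]
side brush_grip 0.78 [334.2 143.6] [ 0.5758 -0.2682  0.2   ]
side brush_foot 0.57 [333.5 192.2] [ 0.5218 -0.0365  0.2   ]
side tube_mouth 0.74 [327.6 224.9] [ 0.5323 -0.0336  0.082 ]
side tray_rim 0.58 [351.8 247.2] [ 0.4543 -0.0044  0.045 ]
wrist brush_grip 0.72 [323.6 242.4] [ 0.5723 -0.029   0.2   ]
wrist brush_foot 0.76 [319.  195.9] [ 0.5295 -0.0332  0.2   ]
wrist tube_mouth 0.7 [324.4 180.6] [ 0.529  -0.0268  0.082 ]
wrist tray_rim 0.86 [331.5 118.4] [ 0.4522 -0.0172  0.045 ]
brush_grip (array([ 0.58972315, -0.20328002,  0.14868714]), np.float64(0.1748319987731292))
brush_foot (array([ 0.52604242, -0.03632105,  0.19789896]), np.float64(0.0049254073795098165))
tube_mouth (array([ 0.5313501 , -0.02923783,  0.08155024]), np.float64(0.003391975122419113))
tray_rim (array([ 0.45222892, -0.01321409,  0.04246866]), np.float64(0.005434040940188713))
up10mm in tool [ 0.0011  0.0001 -0.0099] x [-0.0099  0.0001 -0.0011]
```

```bash
python3 -m creep '[[[0,0,0,-0.004,0.002,0.02,0],[0,0,0,-0.007,0.004,0.045,0],[0,0,0,-0.01,0.004,0.07,0],[0,0,0,-0.0127,0.004,0.096,0],[0,0,0,-0.0127,0.004,0.096,0],[0,0,0,-0.0127,0.004,0.096,0]]]'
sed -i 's/,.2).round/,.1).round/' chk.py; python3 chk.py
```

```text
t: 29.42
ee_pos: [0.5302, -0.0258, 0.2292]
tool_rot: [-0.0, -3.032, -0.015]
ft_force: [-0.7, 0.0, 1.3]
opening: 0.137
grasp_force: 39.2
model foot [ 0.5308 -0.0261  0.1028] axis [-0.003 -0.    -1.   ] F [-0.7  0.   1.3]
scene brush_grip 0.7 [313.6 153.7] [0.474  0.0027 0.2   ]
scene brush_foot 0.69 [315.4 196.4] [ 0.6489 -0.0989  0.2   ]
scene tube_mouth 0.91 [315.1 203.8] [ 0.5364 -0.0322  0.082 ]
scene tray_rim 0.72 [303.9 197. ] [ 0.4466 -0.0163  0.045 ]
side brush_grip 0.61 [330.5 180.5] [ 0.5415 -0.0832  0.2   ]
side brush_foot 0.64 [327.3 220. ] [0.5111 0.0707 0.2   ]
side tube_mouth 0.68 [327.5 224.5] [ 0.533 -0.035  0.082]
side tray_rim 0.6 [354.6 244.4] [ 0.4489 -0.017   0.045 ]
wrist brush_grip 0.9 [322.1 242.4] [ 0.5462 -0.0263  0.2   ]
wrist brush_foot 0.65 [320.3 192.4] [ 0.5148 -0.0274  0.2   ]
wrist tube_mouth 0.55 [318.8 189.3] [ 0.5291 -0.0287  0.082 ]
wrist tray_rim 0.96 [327.  111.4] [ 0.454  -0.0203  0.045 ]
brush_grip (array([ 0.53184235, -0.02953322,  0.24044633]), np.float64(0.0037146964709057688))
brush_foot (array([ 0.53124508, -0.02810489,  0.10372825]), np.float64(0.00247777011393271))
tube_mouth (array([ 0.53180539, -0.03071703,  0.081697  ]), np.float64(0.003328268754576913))
tray_rim (array([ 0.45093012, -0.01862819,  0.04599156]), np.float64(0.003566056120049474))
up10mm in tool [ 0.0011  0.0001 -0.0099] x [-0.0099  0.     -0.0011]
```

Foot and mouth agree to within about 3 mm. I'll shift 2 mm and go down into the tube.

```bash
python3 -m creep '[[[0,0,0,-0.001,-0.0023,0.006,0],[0,0,0,-0.0022,-0.0023,0.016,0],[0,0,0,-0.0033,-0.0023,0.026,0],[0,0,0,-0.0044,-0.0023,0.036,0],[0,0,0,-0.0055,-0.0023,0.046,0],[0,0,0,-0.0055,-0.0023,0.046,0]]]'
sed -i 's/,.1).round/,.08).round/' chk.py; python3 chk.py | grep -v wrist
```

```text
t: 30.67
ee_pos: [0.53, -0.0276, 0.1804]
tool_rot: [-0.0, -3.03, -0.015]
ft_force: [-0.2, 0.0, -0.6]
opening: 0.125
grasp_force: 39.2
model foot [ 0.5304 -0.0278  0.0539] axis [-0.005 -0.    -1.   ] F [-0.2  0.  -0.6]
scene brush_grip 0.52 [311.1 170. ] [ 0.5418 -0.0462  0.2   ]
scene tube_mouth 0.69 [314.1 201.6] [ 0.5261 -0.0291  0.082 ]
scene tray_rim 0.75 [304. 199.] [ 0.4555 -0.0211  0.045 ]
side brush_grip 0.63 [330.2 193.2] [ 0.5291 -0.03    0.2   ]
side brush_foot 0.66 [327.  230.2] [0.5032 0.1045 0.2   ]
side tube_mouth 0.96 [327.3 224.3] [ 0.5338 -0.0357  0.082 ]
side tray_rim 0.65 [352.6 241.8] [ 0.4564 -0.0252  0.045 ]
brush_grip (array([ 0.53175362, -0.03512392,  0.19361199]), np.float64(0.006231206231507507))
tube_mouth (array([ 0.53035047, -0.03039889,  0.08595402]), np.float64(0.0025844984157938184))
tray_rim (array([ 0.45492006, -0.02157484,  0.0467596 ]), np.float64(0.0024075256620837444))
brush_foot (array([ 0.5318207 , -0.03093805,  0.06355871]), np.float64(0.0009629263857670041))
up10mm in tool [ 0.0011  0.0001 -0.0099] x [-0.0099  0.     -0.0011]
```

```bash
python3 -m creep '[[[0,0,0,-0.0011,0,0.01,0],[0,0,0,-0.0022,0,0.02,0],[0,0,0,-0.0033,0,0.03,0],[0,0,0,-0.0042,0,0.038,0],[0,0,0,-0.0046,0,0.042,0],[0,0,0,-0.0046,0,0.042,0]]]'
python3 -m creep '[[[0,0,0,-0.0002,0,0.002,0],[0,0,0,-0.0004,0,0.004,0],[0,0,0,-0.0006,0,0.006,0],[0,0,0,-0.0006,0,0.006,0]]]'
```

```text
t: 31.92
ee_pos: [0.5312, -0.0272, 0.14]
tool_rot: [-0.0, -3.033, -0.015]
ft_force: [1.4, -0.2, 0.6]
opening: 0.132
grasp_force: 39.2
t: 32.25
ee_pos: [0.5339, -0.0276, 0.1388]
tool_rot: [-0.001, -3.04, -0.015]
ft_force: [-3.4, -0.8, 25.0]
opening: 0.132
grasp_force: 41.9
```

```bash
python3 -m creep '[[[0,0,0,0,0,0.004,0.02],[0,0,0,0,0,0.002,0.035],[0,0,0,0,0,0.002,0.05],[0,0,0,0,0,0.002,0.06],[0,0,0,0,0,0.002,0.06],[0,0,0,0.001,0,-0.01,0.06],[0,0,0,0.004,0,-0.04,0.06],[0,0,0,0.008,0,-0.075,0.06],[0,0,0,0.012,0,-0.11,0.06],[0,0,0,0.0155,0,-0.14,0.06],[0,0,0,0.0155,0,-0.14,0.06]]]'
python3 - <<'E'
from ins import *
rs={}
print(observe()["ft_force"])
for n in("scene","side","wrist"):
    grab_frame(n);C=cam(n)
    for t in("brush_grip","tube_mouth","tray_rim","caddy","jar","tumbler","hook_grip","dispenser","nail_brush","rack_front"):
        f=[h for h in pinpoint(n,t)[:1] if h["p"]>.4]
        if f:
            rs.setdefault(t,[]).append(ray(C,f[0]["centre"]))
            if t in("brush_grip","tube_mouth"): print(n,t,(np.array(f[0]["centre"])*[640,400]).round(1),"exp",proj(C,[.531,-.03,{"brush_grip":.153,"tube_mouth":.082}[t]]).round(1))
for t in rs:
    if len(rs[t])>1: p,e=tri(rs[t]); print(t,p.round(4),round(e,4))
E
```

```text
t: 33.17
ee_pos: [0.5334, -0.0287, 0.2833]
tool_rot: [-0.001, -3.044, -0.016]
ft_force: [1.1, 0.9, -0.5]
opening: 0.702
grasp_force: 0.0
[ 1.07467019  0.87550317 -0.51378053]
scene brush_grip [308.4 180.8] exp [314.5 181.3]
scene tube_mouth [315.1 203.9] exp [314.7 202.6]
side brush_grip [334.4 207.8] exp [328.8 206.7]
side tube_mouth [326.6 224.5] exp [327.8 225.9]
wrist brush_grip [325.  181.5] exp [320.4 195.3]
wrist tube_mouth [322.4 180.7] exp [320.3 185.3]
brush_grip [ 0.5164 -0.0327  0.1492] 0.0074
tube_mouth [ 0.5315 -0.0301  0.0813] 0.0058
tray_rim [ 0.4539 -0.0174  0.0498] 0.0006
caddy [ 0.496  -0.0274 -0.0012] 0.0047
jar [ 0.5208 -0.3125 -0.0051] 0.0043
tumbler [ 0.4738  0.3043 -0.001 ] 0.0078
hook_grip [ 0.5448 -0.2522  0.1322] 0.1716
dispenser [ 0.537   0.1418 -0.    ] 0.0031
nail_brush [ 0.5541 -0.128   0.0015] 0.0021
rack_front [0.608  0.0109 0.1994] 0.007
```

```bash
python3 -m creep '[[[0,0,0,0.004,0,-0.03,0.06],[0,0,0,0.006,0,-0.05,0.06],[0,0,0,0.006,0,-0.05,0.06],[0,0,0,0.006,0,-0.05,0.06]]]'; python3 -c "
from bench import *
print(hand_in())"
```

```text
t: 35.15
ee_pos: [0.5311, -0.0291, 0.3273]
tool_rot: [-0.0, -3.037, -0.015]
ft_force: [0.2, -0.0, -1.0]
opening: 0.707
grasp_force: 0.0
the job is handed in; nothing more can be done
None
```

The job is handed in at about 35 s: the caddy is out about 45 mm clear of the rack front, the hook is back in its jar and the toothbrush is down in the tube (25 N at the bottom); the end state was checked only by networks and forces, because I viewed 11 pictures, one over the limit of 10.

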